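# Pack up the tape station in the stacking desk caddy

## Task

Clear the desk: lay every tape roll flat on the floor of the grey lower tray, then lift the blue caddy by its handle and stack it squarely on that tray, so that all four corner lugs drop fully home into the corner sockets. Only then stand the mug and the clip pail upright inside the stacked caddy, and leave the other things on the desk where they are.

Things in the scene. Friction and masses are not known exactly. Their poses are not given: they have to be found in the camera images.
- base: Grey lower tray, open-topped, fixed to the desk: 180 x 180 mm, 52 mm tall, walls and floor 4 mm thick. Each inner corner holds a black 18 mm square block up to the rim with a socket 14 x 14 mm, 14 mm deep, open upwards, centred 79 mm from the tray's centre along x and along y. Origin: centre of the underside; x, y along the sides, z up.
- caddy_c (a point): Loose blue caddy (0.3 to 0.55 kg), open square tray 180 x 180 mm, walls 30 mm high, walls and floor 4 mm thick; stands on four black round lugs under its corners (10 mm thick, 12 mm long, tapered tips, 79 mm from the centre along x and along y). Point: on its vertical axis, 23 mm above the underside of its floor; 75 mm above base when stacked home (any quarter turn fits).
- caddy_bar (a point): Middle of the caddy's black handle bar, on the caddy's axis, 51 mm above the underside of its floor. The bar, 14 mm wide and 14 mm tall, runs along the caddy's y from wall to wall, 40 mm clear of the floor, and parts the caddy into two bays 79 mm wide along x and 172 mm long along y.
- mug_c (a point): White mug (140 to 280 g) used as a pen pot, empty, upright: 60 mm in outer diameter at the rim, 90 mm tall, wall 4 mm, its handle (10 mm thick) sticking out 36 mm on its +y side. The point is on its axis, half-way up (45 mm above its underside); z up.
- pail_c (a point): Small metal clip pail (100 to 210 g): round body 60 mm in diameter and 55 mm tall, with a rigid upright red handle over it, a straight bar along the pail's y axis, 66 mm long, 10 mm wide and 10 mm tall, centre line 95 mm above the pail's underside. The point is on its axis 50 mm above its underside (45 mm below the bar's centre line); z up.
- roll0_c (a point): Roll of yellow tape (70 g), lying flat: a plain ring 66 mm outside, 46 mm hole right through, so the rim is 10 mm thick; 30 mm tall. The point is its centre, half-way up; z along its axis. May be absent.
- roll1_c (a point): Roll of red tape (70 g), lying flat: a plain ring 66 mm outside, 46 mm hole right through, so the rim is 10 mm thick; 30 mm tall. The point is its centre, half-way up; z along its axis. May be absent.
- roll2_c (a point): Roll of green tape (70 g), lying flat: a plain ring 66 mm outside, 46 mm hole right through, so the rim is 10 mm thick; 30 mm tall. The point is its centre, half-way up; z along its axis. May be absent.
- roll3_c (a point): Roll of orange tape (70 g), lying flat: a plain ring 66 mm outside, 46 mm hole right through, so the rim is 10 mm thick; 30 mm tall. The point is its centre, half-way up; z along its axis. May be absent.
- notepad: Yellow sticky-note block 66 x 66 x 23 mm, loose, not part of the job: leave it where it is. Origin: centre of its underside.
- inkpad: Black ink pad 62 x 45 x 17 mm, loose, not part of the job: leave it where it is. Origin: centre of its underside.
- puncher: Blue and black hole puncher 55 x 60 mm, 38 mm tall, loose, not part of the job: leave it where it is. Origin: centre of its underside.

How it is judged:
By the outcome, as a careful person would: the job done as asked, in the order asked, and still so for the second after the job is handed in, with the robot touching nothing.
Of roll0, roll1, roll2, roll3 only 3 to 4 are there at a start; the rules pass over those that are not, and their reading is None.
At some moment in a run one of roll0, roll1, roll2, roll3, mug, pail may be knocked a few centimetres aside while the robot is not near it.
Once in a run the grip may slacken for a moment while it holds something.
It also fails if it takes over 210 s, if anything falls off the work surface, if the arm or the gripper's body presses on something with over 40 N, if the wrist force passes 120 N, or if a joint passes its speed limit or range.

## Robot

A 7-joint arm with a two-finger parallel gripper is mounted at the origin on the work surface. World frame = base frame: x ahead of the robot, y to its left, z up, the work surface at z = 0. Lengths are in m, angles in rad, forces in N, time in s.
With the tool pointing down it reaches from about 0.4 to 0.875 m from the base axis. Payload 19.3 kg.
Tool frame: the origin (TCP) lies midway between the tips of the shut fingers; the grasp point (between the pads) lies 19 mm behind it (bot.pinch_z is the distance from the TCP to the grasp point, in m); z points along the fingers, y is the line along which they close (so a half turn about z gives the same grasp; the last joint's range is limited). The gripper opens to 85 mm and grips with 20 to 120 N. Pads are 22 mm wide; open, the fingers measure 114 mm over their backs; the gripper's body (76 mm by 85 mm) begins 54 mm behind the grasp point. The pads swing forward as they close: fully open they stand 13 mm farther back than shut.
Start: joints at [1.103, 0.521, -0.036, 1.599, 0.021, 1.021, -0.113], TCP at [0.242, -0.576, 0.231] pointing down, gripper open.
Joint ranges: [-2.91, 2.91], [-0.3, 2.13], [-1.5, 1.42], [0.17, 2.43], [-1.26, 4.41], [0.16, 1.93], [-2.52, 2.52]. Speed limits (rad/s): [1.89, 1.89, 2.39, 2.39, 3.01, 3.01, 3.01].

## Interface

Orientations are given as [roll, pitch, yaw] about the fixed x, y, z axes, in that order (R = Rz(yaw) Ry(pitch) Rx(roll)).
In Python, from workcell import observe, viewer, bot gives the robot as it stands. The module is installed in compiled form; this text tells all that it offers.
- The arm moves only by the tool play_rows, never from a script. Its argument "motion" is a list of rows, each a list of 7 numbers: the shift along the tool's x, y, z in cm, then the turn, a rotation vector about the tool's x, y, z in rad, then the opening, from -1 (shut) to 1 (fully open), so that 0 is half open. A call has exactly 5 rows; each row is the pose to reach, as a shift and turn from the pose commanded when the call began, along the tool's axes at that moment; what a row does not reach only later rows make up. A row lasts 1/10 s, in which the tool goes at most 50 mm and 8.59 degrees, less where a joint would pass 70% of its speed; a pose out of reach is approached as far as the arm can. A call with a gripper value outside its range is refused whole. The fingers move at their own pace and stop on an object; "squeeze" is the grip in N (left out, the last holds). Time passes only in rows, so rows that repeat a pose let the fingers close, or fill a call up. It gives the time, the measured TCP pose, the force, the opening and the grip force at its end, in the units of the state.
- observe(): the state, without advancing time (a new reading comes with each control period).
- viewer.grab_frame(name): name is "scene" or "top"; returns (picture, depth): 400x640x3 uint8, red, green, blue; 400x640 float32, m along the optical axis (not along the pixel's ray), 0 where there is no reading.
- viewer.camera_info(name): a dict with "fx", "fy", "cx", "cy" (pixels), "R" (3x3) and "t" (3): a world point X has camera coordinates R X + t. Camera axes: x right, y down, z forward; pixel columns grow to the right and rows downward; lengths in m; the calibration is good to about 2 mm. A picture is of the moment at which its call begins. camera_info takes no time and is no camera call.
- bot.job_done(): hands the job in; it is judged then, once.
The state is a dict: "clock": time; "qpos": joint angles; "qd": joint speeds; "joint_efforts": joint torques, N m; "position": TCP position; "tool_rot": TCP orientation; "force": force on the tool from outside, world axes, zero at the start; "moment": the same for the moment, N m; "grip_width": finger opening in m; "finger_force": force on a finger pad.
Only numpy, scipy, OpenCV 4.12 (cv2) and the standard library are available. Lean on these libraries where they do the work, as an engineer would, in place of code of your own. Each camera call takes 0.05 s, during which the arm holds its last target. There are 200 camera calls.

## Working session

There is one attempt and no reset: what is moved stays moved. The work goes in short steps, Python scripts to look and compute and a tool call to move; the robot and the scene stay as the last step left them, time stands still between calls to the robot, and variables do not carry over. Pictures are saved under pics/ and viewed, at most 14 in all, crops included, and the job is handed in when it is done.

Besides the shell and the picture viewer there is one more tool, called after ">>>" in YAML: its name, and indented under it one key for each argument. play_rows: Moves the arm, as the interface text tells. Its arguments: {"type":"object","properties":{"motion":{"type":"array"},"squeeze":{"type":"number"}},"required":["motion"]}

```bash
mkdir -p pics; cat > h.py <<'E'
import numpy as np, cv2
from scipy.spatial.transform import Rotation as Rn
from workcell import observe, viewer, bot
def grab(n,save=None):
    p,d=viewer.grab_frame(n)
    if save: cv2.imwrite('pics/'+save,p[:,:,::-1])
    return p,d
def world(n,d):
    c=viewer.camera_info(n); v,u=np.mgrid[0:400,0:640]
    P=np.stack([(u-c['cx'])/c['fx']*d,(v-c['cy'])/c['fy']*d,d],-1)
    W=(P-np.array(c['t']))@np.array(c['R']); W[d<=0]=np.nan
    return W
E
python3 - <<'E'
from h import *
s=observe(); print({k:np.round(v,3) for k,v in s.items()},bot.pinch_z)
for n in('scene','top'):
    p,d=grab(n,n+'0.png'); np.savez(n+'0.npz',p=p,d=d); c=viewer.camera_info(n)
    print(n,c['fx'],np.round(-np.array(c['R']).T@np.array(c['t']),3),np.round(c['R'],2))
E
```

```text
{'clock': np.float64(0.0), 'qpos': array([ 1.103,  0.522, -0.036,  1.6  ,  0.021,  1.021, -0.113]), 'qd': array([ 0.001,  0.   ,  0.001, -0.002,  0.   , -0.   , -0.002]), 'joint_efforts': array([-2.0000e-03, -9.2710e+01,  1.9780e+00, -3.6993e+01,  1.8000e-02,
        8.0000e-03,  0.0000e+00]), 'position': array([ 0.242, -0.576,  0.231]), 'tool_rot': array([-3.14 ,  0.   ,  0.398]), 'force': array([ 0.347,  0.858, -0.481]), 'moment': array([0.072, 0.022, 0.001]), 'finger_force': np.float64(0.0), 'grip_width': np.float64(0.086)} 0.0187
scene 472.9616351322586 [0.98  0.706 0.697] [[-0.89  0.46  0.02]
 [ 0.27  0.55 -0.79]
 [-0.38 -0.69 -0.61]]
top 427.17805634660294 [0.42  0.005 1.277] [[-0.02 -1.   -0.01]
 [-0.99  0.02 -0.12]
 [ 0.12  0.01 -0.99]]
```

View pics/top0.png

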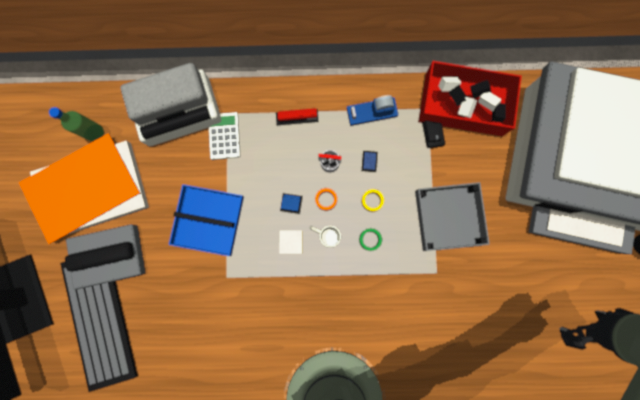

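View pics/scene0.png

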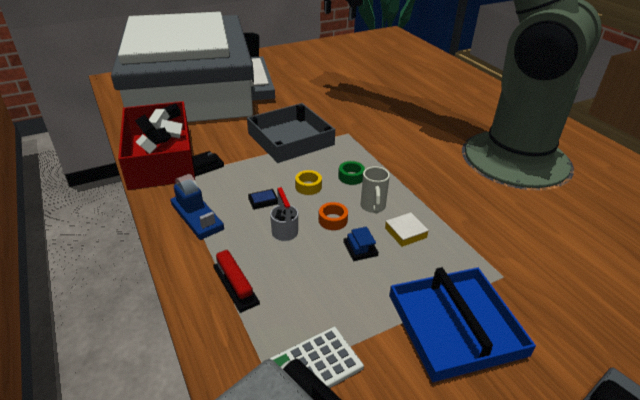

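The top view shows rolls in orange (326,199), yellow (372,200) and green (370,239), with no red one. The mug is at (330,236), its handle pointing left. The pail is at (330,160), the caddy at (207,220) and the tray at (451,217). The scene view agrees.

```bash
cat >> h.py <<'E'
HUE=dict(yellow=(24,34),orange=(8,18),green=(50,85),red=(0,5))
def rolls(fr):
    out={}
    for n,(p,d) in fr.items():
        W=world(n,d); h=cv2.cvtColor(p,cv2.COLOR_RGB2HSV)
        for k,(a,b) in HUE.items():
            m=(h[...,0]>=a)&(h[...,0]<=b)&(h[...,1]>120)&(h[...,2]>60)&(W[...,2]>.022)&(W[...,2]<.05)&(abs(W[...,1])<.4)&(W[...,0]>.33)&(W[...,0]<.75)
            nl,lab,st,_=cv2.connectedComponentsWithStats(m.astype(np.uint8))
            if nl<2: continue
            i=1+np.argmax(st[1:,4])
            if st[i,4]<25: continue
            Q=W[lab==i]
            (x,y),r=cv2.minEnclosingCircle(Q[:,:2].astype(np.float32))
            out[k,n]=(round(x,4),round(y,4),round(np.median(Q[:,2]),4),round(r,4),len(Q))
    return out
def rect(W,m):
    Q=W[m]; (c,s,a)=cv2.minAreaRect(Q[:,:2].astype(np.float32)); return np.round(c,4),np.round(s,4),round(a,2),len(Q)
E
python3 - <<'E'
from h import *
fr={n:(lambda z:(z['p'],z['d']))(np.load(n+'0.npz')) for n in('scene','top')}
for k,v in rolls(fr).items(): print(k,v)
def box(W,x0,x1,y0,y1,z0,z1):
    return (W[...,0]>x0)&(W[...,0]<x1)&(W[...,1]>y0)&(W[...,1]<y1)&(W[...,2]>z0)&(W[...,2]<z1)
W={n:world(n,fr[n][1]) for n in fr}
for n,(u,v) in [('top',(451,217)),('top',(207,220)),('top',(330,160)),('top',(330,236)),('scene',(376,190)),('top',(290,240))]:
    print(n,u,v,np.round(W[n][v,u],3))
np.set_printoptions(suppress=True)
for n in fr:
    w=W[n]; h=cv2.cvtColor(fr[n][0],cv2.COLOR_RGB2HSV)
    print(n,'tray',rect(w,box(w,.3,.65,-.52,-.25,.044,.06)))
    bl=(h[...,0]>100)&(h[...,0]<130)&(h[...,1]>120)
    print('caddy',rect(w,bl&box(w,.3,.65,.22,.6,.034,.05)), rect(w,~bl&box(w,.3,.65,.22,.6,.052,.08)), 'z',np.round(np.percentile(w[bl&box(w,.3,.65,.22,.6,.0,.08)][:,2],[5,50,95,99]),3))
    print('mug',rect(w,box(w,.35,.5,-.05,.08,.08,.1)),rect(w,box(w,.35,.5,-.05,.08,.03,.08)))
    print('pail',rect(w,box(w,.5,.75,-.05,.1,.085,.12)),rect(w,box(w,.5,.75,-.05,.1,.03,.06)))
E
```

```text
('yellow', 'scene') (0.5696, -0.1264, np.float64(0.0297), 0.0329, 187)
('orange', 'scene') (0.5748, 0.0109, np.float64(0.0293), 0.0344, 340)
('green', 'scene') (0.4554, -0.1155, np.float64(0.0298), 0.0328, 156)
('yellow', 'top') (0.567, -0.1272, np.float64(0.0285), 0.0325, 192)
('orange', 'top') (0.5732, 0.0101, np.float64(0.0294), 0.0326, 182)
('green', 'top') (0.451, -0.1156, np.float64(0.0297), 0.0308, 130)
top 451 217 [ 0.512 -0.362 -0.001]
top 207 220 [0.514 0.349 0.07 ]
top 330 160 [ 0.694 -0.005  0.002]
top 330 236 [0.463 0.001 0.003]
scene 376 190 [0.485 0.038 0.077]
top 290 240 [0.454 0.118 0.02 ]
scene tray (array([ 0.5166, -0.3909]), array([0.1846, 0.263 ]), 4.53, 702)
caddy (array([0.5194, 0.3623]), array([0.1814, 0.1833]), 78.2, 1638) (array([0.4967, 0.4475]), array([0.0889, 0.3391]), 15.91, 1372) z [0.015 0.017 0.043 0.069]
mug (array([0.4629, 0.002 ]), array([0.0613, 0.0604]), 83.83, 264) (array([0.474 , 0.0112]), array([0.0934, 0.0582]), 39.49, 652)
pail (array([ 0.6867, -0.0029]), array([0.0691, 0.0101]), 81.9, 143) (array([0.6267, 0.0314]), array([0.1196, 0.1884]), 80.97, 730)
top tray (array([ 0.5124, -0.3535]), array([0.1802, 0.1824]), 4.71, 548)
caddy (array([0.5176, 0.3615]), array([0.1806, 0.1765]), 78.08, 318) (array([0.4944, 0.4499]), array([0.0885, 0.3352]), 16.35, 448) z [0.011 0.016 0.043 0.07 ]
mug (array([0.4621, 0.0012]), array([0.0598, 0.0583]), 22.97, 102) (array([0.4741, 0.0178]), array([0.0879, 0.0312]), 83.68, 63)
pail (array([ 0.6851, -0.0034]), array([0.0654, 0.0111]), 82.77, 91) (array([0.626 , 0.0326]), array([0.1206, 0.1851]), 83.87, 297)
```

```bash
cat >> h.py <<'E'
def plan(wps, start=None):
    """wps: (x,y,z,yaw_deg) TCP; prints rows final per call (cm, rad)"""
    s=observe(); p=np.array(s['position']); R=Rn.from_euler('xyz',s['tool_rot'])
    print('at',np.round(p,4),np.round(np.degrees(s['tool_rot']),2),'w',round(float(s['grip_width']),4),'F',np.round(s['force'],1),'t',round(float(s['clock']),1))
    for x,y,z,yaw in wps:
        q=np.array([x,y,z]); T=Rn.from_euler('xyz',[np.pi,0,np.radians(yaw)])
        rv=(R.inv()*T).as_rotvec(); n=int(max(1,np.ceil(np.linalg.norm(q-p)/.22),np.ceil(np.degrees(np.linalg.norm(rv))/36)))
        for i in range(n):
            f=1/(n-i); t=p+(q-p)*f; Tn=R*Rn.from_rotvec((R.inv()*T).as_rotvec()*f)
            print(np.round(R.inv().apply(t-p)*100,2).tolist(),np.round((R.inv()*Tn).as_rotvec(),3).tolist())
            p,R=t,Tn
        print('--')
E
python3 - <<'E'
from h import *
plan([(.475,-.1336,.15,49.6),(.475,-.1336,.003,49.6)])
E
```

```text
at [ 0.242  -0.5759  0.2308] [-179.94    0.     22.79] w 0.0859 F [ 0.3  0.4 -0.3] t 0.1
[12.87, -10.58, 2.7] [-0.0, -0.0, -0.156]
[14.36, -8.45, 2.7] [-0.0, -0.0, -0.156]
[15.5, -6.12, 2.7] [-0.0, -0.0, -0.156]
--
[0.0, -0.0, 14.7] [0.0, 0.0, 0.0]
--
```

>>> play_rows:
  motion:
    - [2.6, -2.1, 0.5, 0, 0, -0.03, -0.25]
    - [5.2, -4.2, 1.1, 0, 0, -0.06, -0.25]
    - [7.8, -6.3, 1.6, 0, 0, -0.09, -0.25]
    - [10.4, -8.4, 2.2, 0, 0, -0.12, -0.25]
    - [12.87, -10.58, 2.7, 0, 0, -0.156, -0.25]
  squeeze: 50

```text
clock: 0.6
position: [0.3202, -0.4274, 0.2038]
tool_rot: [-3.141, -0.0, 0.555]
force: [0.3, -0.7, -0.3]
grip_width: 0.0321
finger_force: 0.0
```

>>> play_rows:
  motion:
    - [2.9, -1.7, 0.5, 0, 0, -0.03, -0.25]
    - [5.8, -3.4, 1.1, 0, 0, -0.06, -0.25]
    - [8.6, -5.1, 1.6, 0, 0, -0.09, -0.25]
    - [11.5, -6.8, 2.2, 0, 0, -0.12, -0.25]
    - [14.36, -8.45, 2.7, 0, 0, -0.156, -0.25]

```text
clock: 1.1
position: [0.3978, -0.2801, 0.177]
tool_rot: [-3.141, 0.0, 0.711]
force: [0.6, -0.4, 0.1]
grip_width: 0.0318
finger_force: 0.0
```

>>> play_rows:
  motion:
    - [3.9, -1.5, 0.7, 0, 0, -0.04, -0.25]
    - [7.8, -3.1, 1.4, 0, 0, -0.08, -0.25]
    - [11.6, -4.6, 2.1, 0, 0, -0.12, -0.25]
    - [15.5, -6.12, 2.7, 0, 0, -0.156, -0.25]
    - [15.5, -6.12, 2.7, 0, 0, -0.156, -0.25]

```text
clock: 1.6
position: [0.4771, -0.1287, 0.1496]
tool_rot: [-3.14, -0.002, 0.874]
force: [0.3, -0.3, 0.0]
grip_width: 0.0317
finger_force: 0.0
```

```bash
python3 - <<'E'
from h import *
print(np.round(observe()['qpos'],2))
plan([(.475,-.1336,.15,49.6),(.475,-.1336,.003,49.6)])
fr={n:grab(n) for n in('scene',)}
for k,v in rolls(fr).items(): print(k,v)
E
```

```text
[ 0.35  0.44 -0.26  2.01  0.16  0.71 -0.71]
at [ 0.4771 -0.1287  0.1496] [-1.7992e+02 -1.1000e-01  5.0060e+01] w 0.0317 F [ 0.3 -0.3  0. ] t 1.6
[-0.51, 0.16, -0.04] [-0.001, -0.002, 0.008]
--
[0.0, -0.0, 14.7] [0.0, 0.0, 0.0]
--
('yellow', 'scene') (0.5683, -0.126, np.float64(0.0295), 0.0341, 190)
('orange', 'scene') (0.5749, 0.0108, np.float64(0.0294), 0.0338, 336)
```

>>> play_rows:
  motion:
    - [0, 0, 3, 0, 0, 0, -0.25]
    - [0, 0, 6, 0, 0, 0, -0.25]
    - [0, 0, 9, 0, 0, 0, -0.25]
    - [0, 0, 10.5, 0, 0, 0, -0.25]
    - [0, 0, 10.5, 0, 0, 0, -0.25]

```text
clock: 2.15
position: [0.4736, -0.1346, 0.0436]
tool_rot: [-3.139, 0.002, 0.865]
force: [-0.4, -0.4, 0.4]
grip_width: 0.0318
finger_force: 0.0
```

```bash
python3 - <<'E'
from h import *
plan([(.475,-.1336,.003,49.6)])
fr={n:grab(n,n+'1.png') for n in('top',)}
for k,v in rolls(fr).items(): print(k,v)
E
```

```text
at [ 0.4736 -0.1346  0.0436] [-1.7983e+02  1.1000e-01  4.9540e+01] w 0.0318 F [-0.4 -0.4  0.4] t 2.1
[0.17, 0.05, 4.06] [-0.003, 0.002, -0.001]
--
('yellow', 'top') (0.5673, -0.1271, np.float64(0.0289), 0.0322, 121)
('orange', 'top') (0.5728, 0.0111, np.float64(0.0289), 0.0323, 184)
```

>>> play_rows:
  motion:
    - [0, 0, 2, 0, 0, 0, -0.25]
    - [0, 0, 4, 0, 0, 0, -0.25]
    - [0, 0, 4.1, 0, 0, 0, -0.25]
    - [0, 0, 4.1, 0, 0, 0, -1]
    - [0, 0, 4.1, 0, 0, 0, -1]

```text
clock: 2.7
position: [0.4756, -0.1344, 0.0056]
tool_rot: [3.14, -0.0, 0.865]
force: [0.2, 0.2, 0.8]
grip_width: 0.0108
finger_force: 49.1
```

>>> play_rows:
  motion:
    - [0, 0, 0, 0, 0, 0, -1]
    - [0, 0, 0, 0, 0, 0, -1]
    - [0, 0, -3, 0, 0, 0, -1]
    - [0, 0, -7, 0, 0, 0, -1]
    - [0, 0, -11, 0, 0, 0, -1]

```text
clock: 3.2
position: [0.4749, -0.1339, 0.1162]
tool_rot: [-3.142, -0.0, 0.866]
force: [0.8, -1.3, -0.6]
grip_width: 0.0108
finger_force: 49.7
```

```bash
python3 - <<'E'
from h import *
print(observe()['finger_force'])
plan([(.4704+.0213,-.3163-.0181,.12,49.6),(.4704+.0213,-.3163-.0181,.008,49.6)])
E
```

```text
49.66228485798638
at [ 0.4749 -0.1339  0.1162] [-180.     -0.     49.61] w 0.0108 F [ 0.8 -1.3 -0.6] t 3.2
[-14.18, 14.27, -0.38] [-0.0, -0.0, 0.0]
--
[-0.0, -0.0, 11.2] [-0.0, -0.0, -0.0]
--
```

>>> play_rows:
  motion:
    - [-2.5, 2.5, 0, 0, 0, 0, -1]
    - [-6, 6, 0, 0, 0, 0, -1]
    - [-10, 10, 0, 0, 0, 0, -1]
    - [-13, 13.1, 0, 0, 0, 0, -1]
    - [-14.2, 14.3, 0, 0, 0, 0, -1]

```text
clock: 3.7
position: [0.4911, -0.3404, 0.1151]
tool_rot: [3.139, 0.001, 0.861]
force: [-1.1, 0.5, -1.1]
grip_width: 0.0112
finger_force: 49.6
```

>>> play_rows:
  motion:
    - [0, 0, 0, 0, 0, 0, -1]
    - [0, 0, 2, 0, 0, 0, -1]
    - [0, 0, 4, 0, 0, 0, -1]
    - [0, 0, 6, 0, 0, 0, -1]
    - [0, 0, 6, 0, 0, 0, -1]

```text
clock: 4.2
position: [0.4913, -0.3327, 0.0528]
tool_rot: [-3.138, -0.0, 0.867]
force: [-1.0, 0.6, -1.1]
grip_width: 0.0114
finger_force: 49.6
```

```bash
python3 - <<'E'
from h import *
print(observe()['finger_force'])
plan([(.4704+.0213,-.3163-.0181,.011,49.6)])
fr={n:grab(n) for n in('scene',)}
for k,v in rolls(fr).items(): print(k,v)
p,d=fr['scene'];W=world('scene',d);m=(W[...,2]>.046)&(W[...,2]<.057)&(W[...,0]>.40)&(W[...,0]<.64)&(W[...,1]>-.455)&(W[...,1]<-.24)
print(rect(W,m))
E
```

```text
49.57488318083051
at [ 0.4913 -0.3327  0.0528] [-179.8   -0.    49.7] w 0.0114 F [-1.   0.6 -1.1] t 4.2
[-0.1, 0.16, 4.18] [-0.003, -0.0, 0.002]
--
('yellow', 'scene') (0.569, -0.1253, np.float64(0.0294), 0.0326, 188)
('orange', 'scene') (0.5735, 0.0119, np.float64(0.0294), 0.0347, 339)
(array([ 0.5131, -0.354 ]), array([0.183 , 0.1861]), 4.53, 564)
```

>>> play_rows:
  motion:
    - [0, 0, 1.5, 0, 0, 0, -1]
    - [0, 0, 3, 0, 0, 0, -1]
    - [0, 0, 4.1, 0, 0, 0, -1]
    - [0, 0, 4.2, 0, 0, 0, -1]
    - [0, 0, 4.2, 0, 0, 0, -1]

```text
clock: 4.75
position: [0.4919, -0.3346, 0.012]
tool_rot: [-3.141, 0.0, 0.866]
force: [0.2, -0.4, 0.2]
grip_width: 0.0109
finger_force: 49.6
```

>>> play_rows:
  motion:
    - [0, 0, 0.1, 0, 0, 0, -0.35]
    - [0, 0, 0.1, 0, 0, 0, -0.35]
    - [0, 0, -3, 0, 0, 0, -0.35]
    - [0, 0, -7, 0, 0, 0, -0.35]
    - [0, 0, -11, 0, 0, 0, -0.35]

```text
clock: 5.25
position: [0.4919, -0.3347, 0.1238]
tool_rot: [-3.141, -0.0, 0.866]
force: [0.2, 0.3, 0.7]
grip_width: 0.0278
finger_force: 0.0
```

```bash
python3 - <<'E'
from h import *
plan([(.5472,-.1081,.12,49.6),(.5472,-.1081,.005,49.6)])
E
```

```text
at [ 0.4919 -0.3347  0.1238] [-179.98   -0.     49.61] w 0.0278 F [0.2 0.3 0.7] t 5.2
[10.42, -5.23, 0.19] [-0.0, -0.0, 0.0]
[10.42, -5.23, 0.19] [-0.0, -0.0, 0.0]
--
[0.0, -0.0, 11.5] [0.0, 0.0, 0.0]
--
```

>>> play_rows:
  motion:
    - [3, -1.5, 0.1, 0, 0, 0, -0.25]
    - [7, -3.5, 0.1, 0, 0, 0, -0.25]
    - [11, -5.5, 0.1, 0, 0, 0, -0.25]
    - [15, -7.5, 0.2, 0, 0, 0, -0.25]
    - [18.5, -9.3, 0.2, 0, 0, 0, -0.25]

```text
clock: 5.75
position: [0.5416, -0.1314, 0.1208]
tool_rot: [3.141, -0.001, 0.866]
force: [0.1, 0.1, 0.3]
grip_width: 0.0325
finger_force: 0.0
```

>>> play_rows:
  motion:
    - [2.34, -1.16, 0, 0, 0, 0, -0.25]
    - [2.34, -1.16, 2, 0, 0, 0, -0.25]
    - [2.34, -1.16, 4, 0, 0, 0, -0.25]
    - [2.34, -1.16, 6.5, 0, 0, 0, -0.25]
    - [2.34, -1.16, 7, 0, 0, 0, -0.25]

```text
clock: 6.25
position: [0.5464, -0.1081, 0.0486]
tool_rot: [-3.139, 0.001, 0.866]
force: [0.4, 0.3, 0.6]
grip_width: 0.0318
finger_force: 0.0
```

```bash
python3 - <<'E'
from h import *
plan([(.5472,-.1081,.005,49.6)])
fr={n:grab(n) for n in('scene','top')}
for k,v in rolls(fr).items(): print(k,v)
E
```

```text
at [ 0.5464 -0.1081  0.0486] [-1.7988e+02  8.0000e-02  4.9620e+01] w 0.0318 F [0.4 0.3 0.6] t 6.2
[0.06, 0.07, 4.36] [-0.002, 0.001, 0.0]
--
('yellow', 'scene') (0.5731, -0.1269, np.float64(0.0289), 0.0322, 82)
('orange', 'scene') (0.5744, 0.0119, np.float64(0.0293), 0.0344, 342)
('orange', 'top') (0.5729, 0.0106, np.float64(0.0288), 0.0323, 184)
('green', 'top') (0.4707, -0.3163, np.float64(0.0334), 0.0323, 123)
```

>>> play_rows:
  motion:
    - [0, 0, 2, 0, 0, 0, -0.25]
    - [0, 0, 4, 0, 0, 0, -0.25]
    - [0, 0, 4.3, 0, 0, 0, -0.25]
    - [0, 0, 4.3, 0, 0, 0, -1]
    - [0, 0, 4.3, 0, 0, 0, -1]

```text
clock: 6.85
position: [0.5481, -0.1084, 0.0086]
tool_rot: [3.14, -0.001, 0.866]
force: [0.1, -0.5, -1.0]
grip_width: 0.0104
finger_force: 47.1
```

>>> play_rows:
  motion:
    - [0, 0, 0, 0, 0, 0, -1]
    - [0, 0, 0, 0, 0, 0, -1]
    - [0, 0, -3, 0, 0, 0, -1]
    - [0, 0, -7, 0, 0, 0, -1]
    - [0, 0, -11, 0, 0, 0, -1]

```text
clock: 7.35
position: [0.5471, -0.1082, 0.1191]
tool_rot: [-3.141, 0.0, 0.866]
force: [1.1, -0.5, 0.5]
grip_width: 0.0104
finger_force: 53.0
```

>>> play_rows:
  motion:
    - [-2, 1.6, 0, 0, 0, 0, -1]
    - [-5, 3.9, 0, 0, 0, 0, -1]
    - [-8, 6.2, 0, 0, 0, 0, -1]
    - [-11.5, 8.9, 0, 0, 0, 0, -1]
    - [-15, 11.6, 0, 0, 0, 0, -1]

```text
clock: 7.85
position: [0.5384, -0.2994, 0.1182]
tool_rot: [3.141, -0.0, 0.866]
force: [0.8, 0.2, -0.8]
grip_width: 0.0104
finger_force: 53.1
```

>>> play_rows:
  motion:
    - [-3, 2.3, 0, 0, 0, 0, -1]
    - [-5, 3.9, 0, 0, 0, 0, -1]
    - [-5.85, 4.57, 0, 0, 0, 0, -1]
    - [-5.85, 4.57, 1, 0, 0, 0, -1]
    - [-5.85, 4.57, 5, 0, 0, 0, -1]

```text
clock: 8.35
position: [0.5378, -0.3718, 0.0699]
tool_rot: [3.136, -0.002, 0.866]
force: [0.9, -0.5, -1.1]
grip_width: 0.0103
finger_force: 53.1
```

```bash
python3 - <<'E'
from h import *
print(observe()['finger_force'])
plan([(.5353,-.3716,.011,49.6)])
E
```

```text
53.07892013224773
at [ 0.5378 -0.3718  0.0699] [ 1.7966e+02 -1.0000e-01  4.9630e+01] w 0.0103 F [ 0.9 -0.5 -1.1] t 8.3
[-0.16, -0.24, 5.89] [0.006, -0.002, 0.001]
--
```

>>> play_rows:
  motion:
    - [0, 0, 0, 0, 0, 0, -1]
    - [0, 0, 2, 0, 0, 0, -1]
    - [0, 0, 4, 0, 0, 0, -1]
    - [0, 0, 5, 0, 0, 0, -1]
    - [0, 0, 5, 0, 0, 0, -1]

```text
clock: 8.85
position: [0.5354, -0.3707, 0.0169]
tool_rot: [-3.14, -0.0, 0.867]
force: [-0.1, 0.4, 0.2]
grip_width: 0.0101
finger_force: 53.2
```

```bash
python3 - <<'E'
from h import *
plan([(.5353,-.3716,.0125,49.6)])
fr={n:grab(n) for n in('scene','top')}
for k,v in rolls(fr).items(): print(k,v)
E
```

```text
at [ 0.5354 -0.3707  0.0169] [-179.9    -0.     49.67] w 0.0101 F [-0.1  0.4  0.2] t 8.8
[-0.07, 0.06, 0.44] [-0.002, -0.0, 0.001]
--
('yellow', 'scene') (0.5627, -0.3763, np.float64(0.0352), 0.0277, 63)
('orange', 'scene') (0.5745, 0.0107, np.float64(0.0295), 0.0343, 337)
('yellow', 'top') (0.5606, -0.3699, np.float64(0.0382), 0.0231, 65)
('orange', 'top') (0.5727, 0.0109, np.float64(0.0291), 0.0323, 185)
('green', 'top') (0.4705, -0.3158, np.float64(0.0331), 0.0322, 202)
```

>>> play_rows:
  motion:
    - [0, 0, 0.4, 0, 0, 0, -1]
    - [0, 0, 0.4, 0, 0, 0, -0.35]
    - [0, 0, 0.4, 0, 0, 0, -0.35]
    - [0, 0, -3.5, 0, 0, 0, -0.35]
    - [0, 0, -7.5, 0, 0, 0, -0.35]

```text
clock: 9.45
position: [0.5349, -0.3715, 0.0926]
tool_rot: [-3.14, 0.0, 0.866]
force: [-0.5, -1.0, 0.9]
grip_width: 0.0279
finger_force: 0.0
```

```bash
python3 - <<'E'
from h import *
plan([(.5556,-.0105,.12,-40.4),(.5556,-.0105,.006,-40.4)])
E
```

```text
at [ 0.5349 -0.3715  0.0926] [-1.7988e+02  1.0000e-02  4.9610e+01] w 0.0279 F [-0.5 -1.   0.9] t 9.4
[9.61, -7.27, -0.9] [-0.001, 0.001, 0.524]
[4.69, -11.1, -0.9] [-0.001, 0.001, 0.524]
[-1.49, -11.96, -0.9] [-0.001, 0.001, 0.524]
--
[0.0, -0.0, 11.4] [0.0, -0.0, -0.0]
--
```

>>> play_rows:
  motion:
    - [1, -0.7, -0.9, 0, 0, 0.05, -0.25]
    - [3.2, -2.4, -0.9, 0, 0, 0.17, -0.25]
    - [5.3, -4, -0.9, 0, 0, 0.29, -0.25]
    - [7.4, -5.6, -0.9, 0, 0, 0.41, -0.25]
    - [9.61, -7.27, -0.9, 0, 0, 0.524, -0.25]

```text
clock: 9.95
position: [0.5424, -0.2508, 0.1017]
tool_rot: [3.141, -0.001, 0.336]
force: [0.5, -0.6, 0.6]
grip_width: 0.032
finger_force: 0.0
```

>>> play_rows:
  motion:
    - [0.9, -2.2, -0.2, 0, 0, 0.105, -0.25]
    - [1.9, -4.4, -0.4, 0, 0, 0.21, -0.25]
    - [2.8, -6.6, -0.5, 0, 0, 0.315, -0.25]
    - [3.8, -8.9, -0.7, 0, 0, 0.42, -0.25]
    - [4.69, -11.1, -0.9, 0, 0, 0.524, -0.25]

```text
clock: 10.45
position: [0.5495, -0.1301, 0.1107]
tool_rot: [-3.141, -0.001, -0.186]
force: [0.8, 1.0, -0.8]
grip_width: 0.0321
finger_force: 0.0
```

>>> play_rows:
  motion:
    - [-0.4, -3, -0.2, 0, 0, 0.13, -0.25]
    - [-0.8, -6, -0.4, 0, 0, 0.26, -0.25]
    - [-1.1, -9, -0.7, 0, 0, 0.39, -0.25]
    - [-1.49, -11.3, -0.9, 0, 0, 0.5, -0.25]
    - [-1.49, -11.96, -0.9, 0, 0, 0.524, -0.25]

```text
clock: 10.95
position: [0.5566, -0.0076, 0.1198]
tool_rot: [-3.14, 0.0, -0.707]
force: [-0.4, 0.1, 0.1]
grip_width: 0.032
finger_force: 0.0
```

>>> play_rows:
  motion:
    - [0, 0, 0, 0, 0, 0, -0.25]
    - [0, 0, 2, 0, 0, 0, -0.25]
    - [0, 0, 4, 0, 0, 0, -0.25]
    - [0, 0, 6, 0, 0, 0, -0.25]
    - [0, 0, 6.5, 0, 0, 0, -0.25]

```text
clock: 11.45
position: [0.5554, -0.0119, 0.0528]
tool_rot: [3.14, 0.002, -0.706]
force: [-0.6, -0.3, -0.1]
grip_width: 0.0321
finger_force: 0.0
```

```bash
python3 - <<'E'
from h import *
plan([(.5556,-.0105,.006,-40.4)])
fr={n:grab(n) for n in('scene','top')}
for k,v in rolls(fr).items(): print(k,v)
print(np.round(observe()['qpos'],2))
E
```

```text
at [ 0.5554 -0.0119  0.0528] [ 1.799e+02  9.000e-02 -4.046e+01] w 0.0321 F [-0.6 -0.3 -0.1] t 11.4
[-0.07, -0.13, 4.68] [0.002, 0.002, -0.001]
--
('yellow', 'scene') (0.558, -0.387, np.float64(0.0331), 0.0324, 111)
('orange', 'scene') (0.5757, 0.0117, np.float64(0.0291), 0.0331, 319)
('green', 'scene') (0.4732, -0.318, np.float64(0.0339), 0.0352, 99)
('yellow', 'top') (0.5555, -0.388, np.float64(0.033), 0.0327, 147)
('green', 'top') (0.4699, -0.316, np.float64(0.0329), 0.0322, 198)
[-0.2   0.68  0.16  1.91 -0.19  0.57 -2.19]
```

>>> play_rows:
  motion:
    - [0, 0, 2, 0, 0, 0, -0.25]
    - [0, 0, 4, 0, 0, 0, -0.25]
    - [0, 0, 4.6, 0, 0, 0, -0.25]
    - [0, 0, 4.6, 0, 0, 0, -1]
    - [0, 0, 4.6, 0, 0, 0, -1]

```text
clock: 12.05
position: [0.5569, -0.0111, 0.0094]
tool_rot: [-3.141, -0.001, -0.706]
force: [0.1, -0.8, 0.0]
grip_width: 0.0105
finger_force: 46.3
```

>>> play_rows:
  motion:
    - [0, 0, 0, 0, 0, 0, -1]
    - [0, 0, 0, 0, 0, 0, -1]
    - [0, 0, -3, 0, 0, 0, -1]
    - [0, 0, -7, 0, 0, 0, -1]
    - [0, 0, -11, 0, 0, 0, -1]

```text
clock: 12.55
position: [0.556, -0.0111, 0.1198]
tool_rot: [3.141, 0.0, -0.706]
force: [0.8, 0.1, -0.5]
grip_width: 0.0107
finger_force: 46.7
```

>>> play_rows:
  motion:
    - [1.5, 2, 0, 0, 0, 0, -1]
    - [3.7, 5, 0, 0, 0, 0, -1]
    - [6, 8.2, 0, 0, 0, 0, -1]
    - [8.5, 11.6, 0, 0, 0, 0, -1]
    - [11, 15, 0, 0, 0, 0, -1]

```text
clock: 13.05
position: [0.5425, -0.198, 0.1188]
tool_rot: [-3.141, -0.0, -0.706]
force: [0.7, 0.8, -0.8]
grip_width: 0.0106
finger_force: 46.7
```

>>> play_rows:
  motion:
    - [2.5, 3.4, 0, 0, 0, 0, -1]
    - [5, 6.8, 0, 0, 0, 0, -1]
    - [7, 9.6, 0, 0, 0, 0, -1]
    - [7.99, 10.94, 0, 0, 0, 0, -1]
    - [7.99, 10.94, 2, 0, 0, 0, -1]

```text
clock: 13.55
position: [0.5328, -0.3352, 0.1004]
tool_rot: [3.142, -0.005, -0.71]
force: [-0.1, -0.2, -1.3]
grip_width: 0.0106
finger_force: 46.7
```

>>> play_rows:
  motion:
    - [0, 0, 1, 0, 0, 0, -1]
    - [0, 0, 3, 0, 0, 0, -1]
    - [0, 0, 5, 0, 0, 0, -1]
    - [0, 0, 6, 0, 0, 0, -1]
    - [0, 0, 6, 0, 0, 0, -1]

```text
clock: 14.05
position: [0.5321, -0.3305, 0.0372]
tool_rot: [3.141, 0.002, -0.705]
force: [-0.4, -0.1, 0.4]
grip_width: 0.0108
finger_force: 46.7
```

```bash
python3 - <<'E'
from h import *
plan([(.5321,-.3312,.0125,-40.4)])
fr={n:grab(n) for n in('scene','top')}
for k,v in rolls(fr).items(): print(k,v)
E
```

```text
at [ 0.5321 -0.3305  0.0372] [ 1.7999e+02  1.3000e-01 -4.0410e+01] w 0.0108 F [-0.4 -0.1  0.4] t 14.1
[0.05, 0.06, 2.47] [0.0, 0.002, -0.0]
--
('yellow', 'scene') (0.5767, -0.3786, np.float64(0.0332), 0.02, 35)
('orange', 'scene') (0.553, -0.3042, np.float64(0.0465), 0.0322, 63)
('orange', 'top') (0.5431, -0.2929, np.float64(0.0412), 0.027, 31)
('green', 'top') (0.4705, -0.316, np.float64(0.0333), 0.0325, 203)
```

>>> play_rows:
  motion:
    - [0, 0, 1.5, 0, 0, 0, -1]
    - [0, 0, 2.35, 0, 0, 0, -1]
    - [0, 0, 2.35, 0, 0, 0, -1]
    - [0, 0, 2.4, 0, 0, 0, -0.35]
    - [0, 0, 2.4, 0, 0, 0, -0.35]

```text
clock: 14.65
position: [0.5324, -0.3316, 0.0143]
tool_rot: [3.142, 0.0, -0.706]
force: [1.0, -0.4, -0.6]
grip_width: 0.0279
finger_force: 0.0
```

>>> play_rows:
  motion:
    - [0, 0, -2, 0, 0, 0, -0.35]
    - [0, 0, -6, 0, 0, 0, -0.35]
    - [0, 0, -10, 0, 0, 0, -0.35]
    - [0, 0, -14, 0, 0, 0, -0.35]
    - [0, 0, -17, 0, 0, 0, -0.35]

```text
clock: 15.15
position: [0.5328, -0.3319, 0.1872]
tool_rot: [-3.141, -0.002, -0.706]
force: [0.3, 0.2, -0.1]
grip_width: 0.0276
finger_force: 0.0
```

```bash
python3 - <<'E'
from h import *
plan([(.5185,.362,.18,78.1)])
fr={n:grab(n) for n in('scene','top')}
for k,v in rolls(fr).items(): print(k,v)
def box(W,x0,x1,y0,y1,z0,z1):
    return (W[...,0]>x0)&(W[...,0]<x1)&(W[...,1]>y0)&(W[...,1]<y1)&(W[...,2]>z0)&(W[...,2]<z1)
for n in fr:
    w=world(n,fr[n][1]); h=cv2.cvtColor(fr[n][0],cv2.COLOR_RGB2HSV)
    bl=(h[...,0]>100)&(h[...,0]<130)&(h[...,1]>120)
    print('caddy',rect(w,bl&box(w,.35,.65,.24,.5,.034,.05)), rect(w,box(w,.46,.58,.25,.45,.062,.08)))
E
```

```text
at [ 0.5328 -0.3319  0.1872] [-1.7997e+02 -1.2000e-01 -4.0480e+01] w 0.0276 F [ 0.3  0.2 -0.1] t 15.2
[-11.53, -12.96, 0.16] [0.0, -0.0, -0.517]
[-3.61, -16.97, 0.17] [0.0, -0.0, -0.517]
[5.26, -16.53, 0.18] [0.0, -0.0, -0.517]
[12.75, -11.77, 0.18] [0.0, -0.0, -0.517]
--
('yellow', 'scene') (0.5572, -0.3848, np.float64(0.033), 0.0311, 95)
('orange', 'scene') (0.5501, -0.3118, np.float64(0.0326), 0.0328, 131)
('yellow', 'top') (0.5425, -0.3736, np.float64(0.0315), 0.0236, 55)
('orange', 'top') (0.5496, -0.3097, np.float64(0.0334), 0.0335, 229)
('green', 'top') (0.4705, -0.3158, np.float64(0.0331), 0.0322, 193)
caddy (array([0.5201, 0.3617]), array([0.1819, 0.1816]), 78.19, 1645) (array([0.5203, 0.3619]), array([0.1719, 0.0155]), 78.33, 870)
caddy (array([0.5174, 0.3614]), array([0.1815, 0.1764]), 78.04, 318) (array([0.5193, 0.3616]), array([0.1708, 0.014 ]), 78.15, 294)
```

>>> play_rows:
  motion:
    - [-2.3, -2.6, 0, 0, 0, -0.1, 0]
    - [-4.6, -5.2, 0, 0, 0, -0.2, 0]
    - [-6.9, -7.8, 0, 0, 0, -0.31, 0]
    - [-9.2, -10.4, 0, 0, 0, -0.41, 0]
    - [-11.53, -12.96, 0.16, 0, 0, -0.517, 0]

```text
clock: 15.75
position: [0.5286, -0.1567, 0.1825]
tool_rot: [-3.142, 0.0, -0.185]
force: [1.2, 1.0, 0.1]
grip_width: 0.0429
finger_force: 0.0
```

>>> play_rows:
  motion:
    - [-0.7, -3.4, 0, 0, 0, -0.1, 0]
    - [-1.4, -6.8, 0, 0, 0, -0.2, 0]
    - [-2.1, -10.2, 0, 0, 0, -0.31, 0]
    - [-2.9, -13.6, 0, 0, 0, -0.41, 0]
    - [-3.61, -16.97, 0.17, 0, 0, -0.517, 0]

```text
clock: 16.25
position: [0.5249, 0.0168, 0.1808]
tool_rot: [-3.141, 0.0, 0.332]
force: [0.5, -0.2, 0.4]
grip_width: 0.0429
finger_force: 0.0
```

>>> play_rows:
  motion:
    - [1, -3.3, 0, 0, 0, -0.1, 0]
    - [2.1, -6.6, 0, 0, 0, -0.2, 0]
    - [3.1, -9.9, 0, 0, 0, -0.31, 0]
    - [4.2, -13.2, 0, 0, 0, -0.41, 0]
    - [5.26, -16.53, 0.18, 0, 0, -0.517, 0]

```text
clock: 16.75
position: [0.5217, 0.1901, 0.179]
tool_rot: [-3.142, -0.0, 0.849]
force: [0.4, -1.1, 0.0]
grip_width: 0.0426
finger_force: 0.0
```

>>> play_rows:
  motion:
    - [3.4, -3.1, 0, 0, 0, -0.13, 0]
    - [6.8, -6.3, 0, 0, 0, -0.26, 0]
    - [10.2, -9.4, 0, 0, 0, -0.39, 0]
    - [12, -11, 0.18, 0, 0, -0.5, 0]
    - [12.75, -11.77, 0.18, 0, 0, -0.517, 0]

```text
clock: 17.25
position: [0.5174, 0.3647, 0.1764]
tool_rot: [-3.14, -0.0, 1.368]
force: [-0.2, -0.7, 0.8]
grip_width: 0.0427
finger_force: 0.0
```

>>> play_rows:
  motion:
    - [0, 0, 0, 0, 0, 0, 0]
    - [0, 0, 2, 0, 0, 0, 0]
    - [0, 0, 4, 0, 0, 0, 0]
    - [0, 0, 6, 0, 0, 0, 0]
    - [0, 0, 6, 0, 0, 0, 0]

```text
clock: 17.75
position: [0.5181, 0.3594, 0.1152]
tool_rot: [-3.14, 0.004, 1.358]
force: [0.9, -0.5, 0.3]
grip_width: 0.0427
finger_force: 0.0
```

```bash
python3 - <<'E'
from h import *
plan([(.5197,.3617,.043,78.2)])
print(np.round(observe()['qpos'],2))
E
```

```text
at [0.5181 0.3594 0.1152] [-179.89    0.21   77.8 ] w 0.0427 F [ 0.9 -0.5  0.3] t 17.8
[0.28, 0.12, 7.22] [-0.002, 0.004, -0.007]
--
[-0.47  0.69 -0.35  1.66  0.3   0.85 -1.16]
```

>>> play_rows:
  motion:
    - [0, 0.1, 2, 0, 0, -0.003, 0]
    - [0, 0.1, 4, 0, 0, -0.003, 0]
    - [0, 0.1, 6, 0, 0, -0.003, 0]
    - [0, 0.1, 7.2, 0, 0, -0.003, 0]
    - [0, 0.1, 7.2, 0, 0, -0.003, 0]
  squeeze: 110

```text
clock: 18.25
position: [0.5194, 0.361, 0.0448]
tool_rot: [-3.141, 0.001, 1.363]
force: [0.1, -0.1, -0.1]
grip_width: 0.0428
finger_force: 0.0
```

```bash
python3 - <<'E'
from h import *
plan([(.5197,.3617,.043,78.2)])
E
```

```text
at [0.5194 0.361  0.0448] [-1.7995e+02  9.0000e-02  7.8110e+01] w 0.0428 F [ 0.1 -0.1 -0.1] t 18.2
[0.08, 0.01, 0.18] [-0.001, 0.001, -0.002]
--
```

>>> play_rows:
  motion:
    - [0.07, 0, 0.1, 0, 0, 0, 0]
    - [0.07, 0, 0.1, 0, 0, 0, -1]
    - [0.07, 0, 0.1, 0, 0, 0, -1]
    - [0.07, 0, 0.1, 0, 0, 0, -1]
    - [0.07, 0, 0.1, 0, 0, 0, -1]
  squeeze: 110

```text
clock: 18.75
position: [0.5203, 0.3629, 0.0456]
tool_rot: [3.14, -0.001, 1.364]
force: [1.0, -1.6, 7.8]
grip_width: 0.0118
finger_force: 107.3
```

>>> play_rows:
  motion:
    - [0, 0, 0, 0, 0, 0, -1]
    - [0, 0, -1, 0, 0, 0, -1]
    - [0, 0, -2.5, 0, 0, 0, -1]
    - [0, 0, -4.5, 0, 0, 0, -1]
    - [0, 0, -6.5, 0, 0, 0, -1]

```text
clock: 19.25
position: [0.5197, 0.3628, 0.1113]
tool_rot: [3.141, -0.0, 1.365]
force: [0.3, 0.5, -4.1]
grip_width: 0.012
finger_force: 107.7
```

>>> play_rows:
  motion:
    - [0, 0, -2, 0, 0, 0, -1]
    - [0, 0, -4, 0, 0, 0, -1]
    - [0, 0, -6, 0, 0, 0, -1]
    - [0, 0, -7, 0, 0, 0, -1]
    - [0, 0, -7, 0, 0, 0, -1]

```text
clock: 19.75
position: [0.5202, 0.3631, 0.1813]
tool_rot: [3.14, -0.002, 1.365]
force: [0.4, -0.1, -3.8]
grip_width: 0.0121
finger_force: 107.9
```

```bash
cat >> h.py <<'E'
def box(W,x0,x1,y0,y1,z0,z1):
    return (W[...,0]>x0)&(W[...,0]<x1)&(W[...,1]>y0)&(W[...,1]<y1)&(W[...,2]>z0)&(W[...,2]<z1)
def caddy(n='scene',y=(.2,.5),zr=None):
    p,d=grab(n); w=world(n,d); h=cv2.cvtColor(p,cv2.COLOR_RGB2HSV)
    bl=(h[...,0]>100)&(h[...,0]<130)&(h[...,1]>120)&box(w,.35,.68,y[0],y[1],.08 if zr is None else zr[0],.3)
    z=np.percentile(w[bl][:,2],97); top=bl&(w[...,2]>z-.009)
    Q=w[top]; A=np.c_[Q[:,:2]-Q[:,:2].mean(0),np.ones(len(Q))]; print(n,'z',round(z,4),'tilt',np.round(np.degrees(np.linalg.lstsq(A,Q[:,2],rcond=None)[0][:2]),2),rect(w,top))
E
python3 - <<'E'
from h import *
print(observe()['finger_force'],np.round(observe()['qpos'],2))
plan([(.5131,-.354,.2,94.6)])
caddy('scene'); caddy('top')
E
```

```text
107.90493607521057 [-0.45  0.61 -0.38  1.61  0.26  0.97 -1.12]
at [0.5202 0.3631 0.1813] [ 1.799e+02 -1.100e-01  7.819e+01] w 0.0121 F [ 0.4 -0.1 -3.8] t 19.8
[-17.58, 3.5, -0.49] [0.0, -0.0, -0.072]
[-17.79, 2.23, -0.49] [0.0, -0.0, -0.072]
[-17.9, 0.95, -0.48] [0.0, -0.0, -0.072]
[-17.93, -0.33, -0.48] [0.0, -0.0, -0.072]
--
scene z 0.1944 tilt [ -6.84 -28.43] (array([0.5251, 0.3657]), array([0.0944, 0.1453]), 22.74, 338)
top z 0.2256 tilt [60.92  7.78] (array([0.5583, 0.3525]), array([0.0249, 0.0493]), 83.79, 60)
```

```bash
cat >> h.py <<'E'
def caddy(n,zr,y=(.2,.52)):
    p,d=grab(n,n+'_c%d.png'%int(observe()['clock'])); w=world(n,d); h=cv2.cvtColor(p,cv2.COLOR_RGB2HSV)
    bl=(h[...,0]>100)&(h[...,0]<130)&(h[...,1]>120)&box(w,.35,.68,y[0],y[1],zr-.012,zr+.012)
    Q=w[bl]; 
    for _ in range(3):
        A=np.c_[Q[:,:2]-Q[:,:2].mean(0),np.ones(len(Q))]; s=np.linalg.lstsq(A,Q[:,2],rcond=None)[0]; r=Q[:,2]-A@s; K=abs(r)<.005; Q=Q[K] if K.sum()>50 else Q
    print(n,'z',np.round(s[2],4),'slope deg',np.round(np.degrees(s[:2]),2),rect(w,bl))
E
python3 - <<'E'
from h import *
caddy('scene',.18); caddy('top',.18)
E
```

```text
scene z 0.1739 slope deg [0.12 0.18] (array([0.5201, 0.3615]), array([0.1812, 0.1818]), 78.4, 1718)
top z 0.174 slope deg [-0.33 -0.53] (array([0.5691, 0.3172]), array([0.2244, 0.1122]), 41.4, 166)
```

View pics/scene_c19.png

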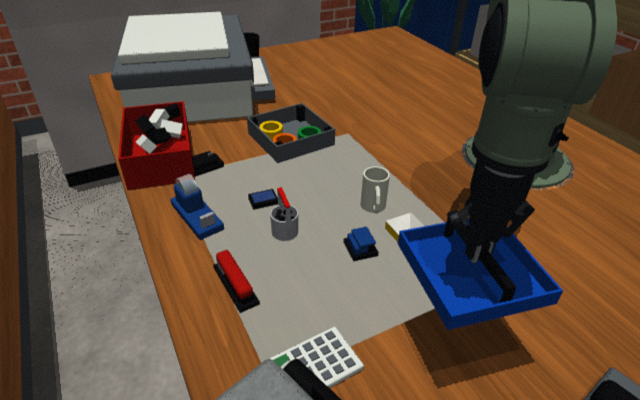

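>>> play_rows:
  motion:
    - [-1, 0.2, -0.2, 0, 0, 0, -1]
    - [-3, 0.6, -0.5, 0, 0, -0.01, -1]
    - [-6, 1.2, -0.5, 0, 0, -0.025, -1]
    - [-9.5, 1.9, -0.5, 0, 0, -0.04, -1]
    - [-13, 2.6, -0.5, 0, 0, -0.054, -1]

```text
clock: 20.45
position: [0.5181, 0.2281, 0.184]
tool_rot: [-3.141, 0.001, 1.419]
force: [0.8, -0.6, -2.7]
grip_width: 0.0117
finger_force: 107.8
```

>>> play_rows:
  motion:
    - [-3.6, 0.6, -0.1, 0, 0, -0.015, -1]
    - [-7.2, 1.1, -0.2, 0, 0, -0.03, -1]
    - [-10.8, 1.6, -0.3, 0, 0, -0.045, -1]
    - [-14.4, 2.1, -0.4, 0, 0, -0.06, -1]
    - [-18, 2.6, -0.5, 0, 0, -0.072, -1]

```text
clock: 20.95
position: [0.5163, 0.0461, 0.1892]
tool_rot: [-3.141, 0.0, 1.491]
force: [1.1, 0.2, -3.5]
grip_width: 0.0117
finger_force: 107.8
```

>>> play_rows:
  motion:
    - [-3.6, 0.3, -0.1, 0, 0, -0.015, -1]
    - [-7.2, 0.6, -0.2, 0, 0, -0.03, -1]
    - [-10.8, 0.9, -0.3, 0, 0, -0.045, -1]
    - [-14.4, 1.1, -0.4, 0, 0, -0.06, -1]
    - [-18, 1.3, -0.5, 0, 0, -0.072, -1]

```text
clock: 21.45
position: [0.5146, -0.1342, 0.1942]
tool_rot: [-3.141, 0.0, 1.563]
force: [1.7, -0.3, -3.3]
grip_width: 0.0119
finger_force: 107.8
```

```bash
python3 - <<'E'
from h import *
print(observe()['finger_force'],np.round(observe()['qpos'],2))
plan([(.5131,-.354,.19,94.6)])
E
```

```text
107.76774287223816 [ 0.43  0.44 -0.38  1.87  0.21  0.87 -0.06]
at [ 0.5146 -0.1342  0.1942] [-179.96    0.     89.55] w 0.0119 F [ 1.7 -0.3 -3.3] t 21.4
[-21.98, 0.02, 0.42] [-0.001, 0.0, -0.088]
--
```

>>> play_rows:
  motion:
    - [-3.6, 0, 0, 0, 0, -0.015, -1]
    - [-7.2, 0, 0.1, 0, 0, -0.03, -1]
    - [-10.8, 0, 0.2, 0, 0, -0.045, -1]
    - [-14.4, 0, 0.3, 0, 0, -0.06, -1]
    - [-17.5, 0, 0.4, 0, 0, -0.075, -1]

```text
clock: 21.95
position: [0.5129, -0.3096, 0.19]
tool_rot: [-3.141, 0.0, 1.637]
force: [0.2, -0.1, -4.5]
grip_width: 0.0117
finger_force: 107.8
```

>>> play_rows:
  motion:
    - [-2.5, 0, 0, 0, 0, -0.008, -1]
    - [-4, 0, 0, 0, 0, -0.013, -1]
    - [-4.48, 0, 0, 0, 0, -0.013, -1]
    - [-4.48, 0, 1, 0, 0, -0.013, -1]
    - [-4.48, 0, 3, 0, 0, -0.013, -1]

```text
clock: 22.45
position: [0.518, -0.3507, 0.1607]
tool_rot: [3.14, 0.001, 1.652]
force: [-0.1, 0.1, -3.4]
grip_width: 0.012
finger_force: 107.9
```

>>> play_rows:
  motion:
    - [0, 0, 1.5, 0, 0, 0, -1]
    - [0, 0, 2, 0, 0, 0, -1]
    - [0, 0, 2, 0, 0, 0, -1]
    - [0, 0, 2, 0, 0, 0, -1]
    - [0, 0, 2, 0, 0, 0, -1]

```text
clock: 22.95
position: [0.5175, -0.3519, 0.1411]
tool_rot: [3.141, 0.001, 1.651]
force: [0.6, 0.1, -3.7]
grip_width: 0.0117
finger_force: 107.7
```

```bash
python3 - <<'E'
from h import *
plan([(.5131,-.354,.12,94.6)])
caddy('scene',observe()['position'][2]-.002,(-.5,-.2));caddy('top',observe()['position'][2]-.002,(-.5,-.2))
E
```

```text
at [ 0.5175 -0.3519  0.1411] [1.7995e+02 3.0000e-02 9.4590e+01] w 0.0117 F [ 0.6  0.1 -3.7] t 22.9
[-0.17, -0.46, 2.11] [0.001, 0.001, -0.0]
--
scene z 0.134 slope deg [0.47 0.4 ] (array([ 0.52  , -0.3523]), array([0.1824, 0.1877]), 3.6, 698)
top z 0.1362 slope deg [-0.5   0.32] (array([ 0.5153, -0.3405]), array([0.1777, 0.1579]), 4.4, 302)
```

```bash
cat >> h.py <<'E'
def faces(n,W,zlo,zhi,c,yaw):
    """fit +x and +y outer faces of a 180 mm box near centre c"""
    a=np.radians(yaw); ex=np.array([np.cos(a),np.sin(a)]); ey=np.array([-ex[1],ex[0]])
    m=(W[...,2]>zlo)&(W[...,2]<zhi); Q=W[m][:,:2]-c; u=Q@ex; v=Q@ey
    for nm,a_,b_ in(('x+',u,v),('y+',v,u),('x-',-u,v),('y-',-v,u)):
        k=(abs(a_-.09)<.012)&(abs(b_)<.075)
        if k.sum()<20: continue
        f=np.polyfit(b_[k],a_[k],1); 
        for _ in range(4):
            r=a_-np.polyval(f,b_); kk=k&(abs(r)<.003)
            if kk.sum()<15: break
            f=np.polyfit(b_[kk],a_[kk],1)
        print(n,nm,'off mm',round((f[1]-.09)*1e3,2),'slope deg',round(np.degrees(f[0]),2),kk.sum())
E
python3 - <<'E'
from h import *
c=np.array([.5131,-.354])
z=np.load('scene0.npz'); W=world('scene',z['d']); print('tray'); faces('scene',W,.012,.045,c,4.6)
z=np.load('top0.npz'); W2=world('top',z['d']); faces('top',W2,.046,.058,c,4.6)
zr=observe()['position'][2]-.0035; print('caddy',zr)
p,d=grab('scene'); faces('scene',world('scene',d),zr-.024,zr-.004,c,4.6)
p,d=grab('top'); faces('top',world('top',d),zr-.006,zr+.006,c,4.6)
plan([(.5131,-.354,.12,94.6)])
E
```

```text
tray
scene x+ off mm -0.23 slope deg -0.29 237
scene y+ off mm -0.93 slope deg 0.12 460
scene x- off mm -3.98 slope deg 0.54 205
scene y- off mm -3.25 slope deg -0.82 313
top x+ off mm -3.18 slope deg -0.08 83
top y+ off mm -1.21 slope deg 0.16 95
top x- off mm -1.22 slope deg -0.04 80
top y- off mm -3.43 slope deg 0.08 103
caddy 0.1374981696258825
scene x+ off mm 5.09 slope deg -0.04 167
scene y+ off mm -0.45 slope deg 0.04 321
scene x- off mm -9.14 slope deg -0.01 173
scene y- off mm -3.23 slope deg -0.36 152
top x+ off mm 1.98 slope deg 0.04 91
top y+ off mm -0.71 slope deg -0.06 116
top x- off mm -6.37 slope deg -0.01 80
at [ 0.5173 -0.352   0.1408] [1.7997e+02 2.0000e-02 9.4580e+01] w 0.0121 F [ 0.1 -0.  -3.3] t 23.1
[-0.17, -0.43, 2.08] [0.0, 0.0, -0.0]
--
```

>>> play_rows:
  motion:
    - [-0.04, -0.3, 0.5, 0, 0, 0, -1]
    - [-0.04, -0.52, 1.5, 0, 0, 0, -1]
    - [-0.04, -0.52, 2.5, 0, 0, 0, -1]
    - [-0.04, -0.52, 3.3, 0, 0, 0, -1]
    - [-0.04, -0.52, 3.3, 0, 0, 0, -1]

```text
clock: 23.65
position: [0.5114, -0.3522, 0.1058]
tool_rot: [-3.14, -0.001, 1.651]
force: [0.5, -0.3, -3.4]
grip_width: 0.0121
finger_force: 107.7
```

>>> play_rows:
  motion:
    - [0, 0, 0, 0, 0, 0, -1]
    - [0, 0, 0, 0, 0, 0, -1]
    - [0, 0, 0, 0, 0, 0, -1]
    - [0, 0, 0, 0, 0, 0, -1]
    - [0, 0, 0, 0, 0, 0, -1]

```text
clock: 24.15
position: [0.5121, -0.3527, 0.1076]
tool_rot: [3.141, 0.0, 1.651]
force: [-0.2, -0.0, -3.3]
grip_width: 0.0116
finger_force: 107.7
```

```bash
python3 - <<'E'
from h import *
c=np.array([.5131,-.354])
zr=observe()['position'][2]-.0035; print('caddy',zr)
p,d=grab('scene'); faces('scene',world('scene',d),zr-.024,zr-.004,c,4.6)
p,d=grab('top'); faces('top',world('top',d),zr-.006,zr+.006,c,4.6)
plan([(.5131,-.354,.12,94.6)])
E
```

```text
caddy 0.10410137921851075
scene x+ off mm -0.33 slope deg -0.05 166
scene y+ off mm -0.68 slope deg -0.13 300
scene x- off mm -3.69 slope deg 0.25 169
scene y- off mm -3.88 slope deg 1.24 135
top x+ off mm -3.25 slope deg 0.04 80
top y+ off mm -1.06 slope deg -0.2 104
top x- off mm -1.02 slope deg -0.09 76
at [ 0.512  -0.3527  0.1075] [1.7999e+02 1.0000e-02 9.4580e+01] w 0.012 F [-0.3 -0.3 -4.3] t 24.2
[-0.13, 0.1, -1.25] [0.0, 0.0, -0.0]
--
```

>>> play_rows:
  motion:
    - [0, 0, 0.4, 0, 0, 0, -1]
    - [0, 0, 0.8, 0, 0, 0, -1]
    - [0, 0, 1.1, 0, 0, 0, -1]
    - [0, 0, 1.3, 0, 0, 0, -1]
    - [0, 0, 1.5, 0, 0, 0, -1]

```text
clock: 24.75
position: [0.512, -0.3527, 0.0921]
tool_rot: [-3.141, -0.0, 1.651]
force: [0.0, -0.1, -3.9]
grip_width: 0.0121
finger_force: 107.7
```

>>> play_rows:
  motion:
    - [0, 0, 0.1, 0, 0, 0, -1]
    - [0, 0, 0.2, 0, 0, 0, -1]
    - [0, 0, 0.3, 0, 0, 0, -1]
    - [0, 0, 0.4, 0, 0, 0, -1]
    - [0, 0, 0.4, 0, 0, 0, -1]

```text
clock: 25.25
position: [0.512, -0.3527, 0.0883]
tool_rot: [-3.142, -0.0, 1.651]
force: [-0.1, 0.8, -3.1]
grip_width: 0.012
finger_force: 107.7
```

Sliding in freely. Going on down to home.

>>> play_rows:
  motion:
    - [0, 0, 0.1, 0, 0, 0, -1]
    - [0, 0, 0.2, 0, 0, 0, -1]
    - [0, 0, 0.3, 0, 0, 0, -1]
    - [0, 0, 0.35, 0, 0, 0, -1]
    - [0, 0, 0.35, 0, 0, 0, -1]

```text
clock: 25.75
position: [0.5121, -0.3527, 0.0857]
tool_rot: [3.141, 0.0, 1.651]
force: [-4.7, 2.3, 10.6]
grip_width: 0.0117
finger_force: 109.9
```

```bash
python3 - <<'E'
from h import *
caddy('scene',.082,(-.5,-.2))
E
```

```text
scene z 0.0782 slope deg [0.49 0.51] (array([ 0.5137, -0.3525]), array([0.1812, 0.1869]), 4.71, 716)
```

>>> play_rows:
  motion:
    - [0, 0, 0, 0, 0, 0, 0]
    - [0, 0, 0, 0, 0, 0, 0]
    - [0, 0, 0, 0, 0, 0, 0]
    - [0, 0, -2, 0, 0, 0, 0]
    - [0, 0, -5, 0, 0, 0, 0]

```text
clock: 26.3
position: [0.5113, -0.3521, 0.134]
tool_rot: [-3.139, -0.002, 1.651]
force: [0.2, -0.2, 1.2]
grip_width: 0.0428
finger_force: 0.0
```

>>> play_rows:
  motion:
    - [1.5, 0, -4, 0, 0, 0, 0]
    - [5, 0, -6, 0, 0, 0, 0]
    - [9, 0, -6, 0, 0, 0, 0]
    - [13, 0, -6, 0, 0, 0, 0]
    - [17, 0, -6, 0, 0, 0, 0]

```text
clock: 26.8
position: [0.4981, -0.1818, 0.1951]
tool_rot: [3.141, 0.0, 1.65]
force: [0.5, 0.5, -0.4]
grip_width: 0.0431
finger_force: 0.0
```

```bash
python3 - <<'E'
from h import *
c=np.array([.5131,-.354])
fr={n:grab(n,n+'2.png') for n in('scene','top')}
for n in fr:
    w=world(n,fr[n][1]); p=fr[n][0]
    h=cv2.cvtColor(p,cv2.COLOR_RGB2HSV); bl=(h[...,0]>100)&(h[...,0]<130)&(h[...,1]>120)
    print(n); faces(n,w,.06,.088,c,4.6)
    Q=w[bl&box(w,.4,.63,-.46,-.25,.076,.092)]; A=np.c_[Q[:,:2]-c,np.ones(len(Q))]; s=np.linalg.lstsq(A,Q[:,2],rcond=None)[0]; print('rim z',s[2],np.degrees(s[:2]),len(Q))
    Q=w[bl&box(w,.4,.63,-.46,-.25,.05,.065)]; A=np.c_[Q[:,:2]-c,np.ones(len(Q))]; s=np.linalg.lstsq(A,Q[:,2],rcond=None)[0]; print('floor z',s[2],np.degrees(s[:2]),len(Q))
    print('mug',rect(w,box(w,.35,.56,-.1,.15,.082,.1)),'handle',rect(w,box(w,.35,.6,-.1,.15,.05,.078)))
    print('pail',rect(w,box(w,.55,.75,-.1,.13,.085,.12)))
s=cv2.imread('pics/scene2.png')[90:290,200:440]; cv2.imwrite('pics/crop2.png',cv2.resize(s,None,fx=3,fy=3,interpolation=cv2.INTER_CUBIC))
plan([(.5131,-.354,.12,94.6)])
E
```

```text
scene
scene x+ off mm -0.63 slope deg 0.05 204
scene y+ off mm -0.89 slope deg -0.08 357
scene x- off mm -3.64 slope deg 0.09 216
scene y- off mm -3.24 slope deg -0.11 209
rim z 0.0800826131906584 [0.04991226 0.33166504] 488
floor z 0.0571589435251485 [-0.12154047  0.0757586 ] 1631
mug (array([0.4629, 0.0013]), array([0.0593, 0.0597]), 86.14, 222) handle (array([0.4737, 0.0117]), array([0.0904, 0.0569]), 38.29, 429)
pail (array([ 0.687 , -0.0036]), array([0.0674, 0.0102]), 82.4, 147)
top
top x+ off mm -2.24 slope deg 1.45 26
top x- off mm -0.81 slope deg 0.27 22
top y- off mm -3.9 slope deg 0.01 189
rim z 0.0837673000400353 [-0.66562386  2.26554928] 91
floor z 0.05261625905882045 [ 0.31592575 -2.79753941] 614
mug (array([0.4619, 0.0011]), array([0.0569, 0.0568]), 43.49, 95) handle (array([0.4739, 0.0177]), array([0.0881, 0.0311]), 82.74, 56)
pail (array([ 0.6849, -0.0034]), array([0.0653, 0.0115]), 82.66, 90)
at [ 0.4986 -0.1781  0.1954] [ 1.7996e+02 -7.0000e-02  9.4920e+01] w 0.0424 F [-0.2 -1.7  0.6] t 26.9
[-17.66, -0.07, 7.52] [0.001, -0.001, 0.006]
--
```

View pics/crop2.png

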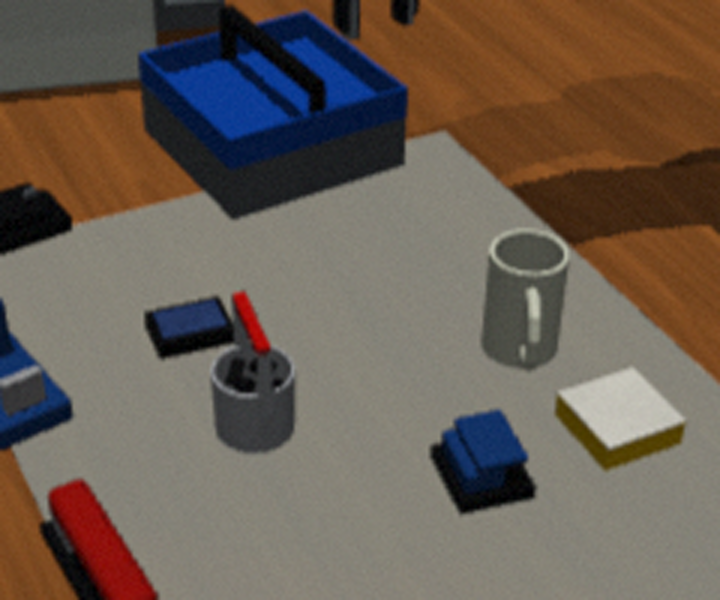

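The caddy sits flush on the tray: in the crop its lower edge at about (240,165) meets the tray rim. Its floor measures 57 mm, so the lugs are home. Next is the mug.

```bash
cat >> h.py <<'E'
def mughandle(fr,c):
    for n in fr:
        w=world(n,fr[n][1]); q=w[box(w,c[0]-.08,c[0]+.08,c[1]-.08,c[1]+.08,.02,.088)][:,:2]-c; r=np.hypot(*q.T); k=(r>.045)&(r<.07)
        print(n,'handle',np.round(np.degrees(np.arctan2(*np.median(q[k],0)[::-1])),1),k.sum())
E
python3 - <<'E'
from h import *
z={n:np.load(n+'0.npz') for n in('scene','top')}
c=np.array([.4624,.0012])
mughandle({n:(z[n]['p'],z[n]['d']) for n in z},c)
plan([(.4624,.0012,.18,70)])
E
```

```text
scene handle 62.3 95
top handle 64.9 25
at [ 0.4986 -0.1781  0.1954] [ 1.7996e+02 -7.0000e-02  9.4920e+01] w 0.0424 F [-0.2 -1.7  0.6] t 26.9
[18.18, -2.07, 1.56] [0.0, -0.001, 0.435]
--
```

>>> play_rows:
  motion:
    - [3.6, -0.4, 0.3, 0, 0, 0.08, 1]
    - [7.2, -0.8, 0.6, 0, 0, 0.18, 1]
    - [10.8, -1.2, 0.9, 0, 0, 0.29, 1]
    - [14.6, -1.6, 1.2, 0, 0, 0.41, 1]
    - [18.18, -2.07, 1.56, 0, 0, 0.53, 1]
  squeeze: 80

```text
clock: 27.4
position: [0.4631, -0.0023, 0.1794]
tool_rot: [3.141, -0.0, 1.116]
force: [0.1, 0.3, -0.6]
grip_width: 0.0855
finger_force: 0.0
```

>>> play_rows:
  motion:
    - [0, 0, 0, 0, 0, 0, 1]
    - [0, 0, 2, 0, 0, 0, 1]
    - [0, 0, 4, 0, 0, 0, 1]
    - [0, 0, 6, 0, 0, 0, 1]
    - [0, 0, 6, 0, 0, 0, 1]

```text
clock: 27.9
position: [0.4623, -0.0042, 0.1176]
tool_rot: [-3.139, 0.001, 1.122]
force: [0.3, -0.9, 0.2]
grip_width: 0.0858
finger_force: 0.0
```

```bash
python3 - <<'E'
from h import *
plan([(.4624,.0012,.060,64.5)])
fr={n:grab(n) for n in('scene',)}
w=world('scene',fr['scene'][1])
print('mug',rect(w,box(w,.35,.56,-.1,.15,.082,.094)))
print('pail',rect(w,box(w,.6,.75,-.1,.13,.085,.12)))
mughandle(fr,np.array([.4624,.0012]))
E
```

```text
at [ 0.4623 -0.0042  0.1176] [-1.7984e+02  9.0000e-02  6.4260e+01] w 0.0858 F [ 0.3 -0.9  0.2] t 27.9
[0.5, -0.21, 5.76] [-0.003, 0.001, -0.004]
--
mug (array([0.4638, 0.0009]), array([0.0598, 0.0602]), 16.49, 226)
pail (array([ 0.6871, -0.0042]), array([0.0709, 0.0108]), 83.16, 145)
scene handle 61.9 98
```

>>> play_rows:
  motion:
    - [0.45, -0.2, 0.5, 0, 0, 0, 1]
    - [0.45, -0.2, 2.5, 0, 0, 0, 1]
    - [0.45, -0.2, 4.5, 0, 0, 0, 1]
    - [0.45, -0.2, 5.7, 0, 0, 0, 1]
    - [0.45, -0.2, 5.7, 0, 0, 0, 1]

```text
clock: 28.45
position: [0.4631, 0.0014, 0.0616]
tool_rot: [-3.14, 0.001, 1.121]
force: [0.1, 0.2, 1.1]
grip_width: 0.0853
finger_force: 0.0
```

>>> play_rows:
  motion:
    - [0, 0, 0, 0, 0, 0, 0]
    - [0, 0, 0, 0, 0, 0, -0.5]
    - [0, 0, 0, 0, 0, 0, -1]
    - [0, 0, 0, 0, 0, 0, -1]
    - [0, 0, 0, 0, 0, 0, -1]

```text
clock: 28.95
position: [0.4638, 0.0014, 0.0635]
tool_rot: [3.14, -0.001, 1.121]
force: [-4.9, 1.4, 15.3]
grip_width: 0.0568
finger_force: 81.9
```

>>> play_rows:
  motion:
    - [0, 0, -1, 0, 0, 0, -1]
    - [0, 0, -3, 0, 0, 0, -1]
    - [0, 0, -6, 0, 0, 0, -1]
    - [0, 0, -9, 0, 0, 0, -1]
    - [0, 0, -12, 0, 0, 0, -1]

```text
clock: 29.45
position: [0.4632, 0.0012, 0.1844]
tool_rot: [3.141, -0.0, 1.121]
force: [1.0, -0.8, -1.8]
grip_width: 0.057
finger_force: 86.4
```

```bash
python3 - <<'E'
from h import *
fr={n:grab(n) for n in('scene','top')}
z=observe()['position'][2]
for n in fr:
    w=world(n,fr[n][1]); print(n,'mug',rect(w,box(w,.38,.56,-.1,.1,z+.018,z+.034)),rect(w,box(w,.38,.56,-.1,.1,z-.06,z+.01)))
plan([(.4627,-.376,.19,94.6)])
E
```

```text
scene mug (array([0.4661, 0.0027]), array([0.0654, 0.0659]), 20.01, 321) (array([0.4665, 0.0154]), array([0.0655, 0.0879]), 5.42, 862)
top mug (array([0., 0.]), array([0., 0.]), 0.0, 0) (array([0., 0.]), array([0., 0.]), 0.0, 0)
at [0.4651 0.0013 0.1864] [ 1.7968e+02 -1.6000e-01  6.4200e+01] w 0.0572 F [-0.5  0.8 -3.2] t 29.6
[-17.04, 8.11, -0.18] [0.003, -0.001, -0.265]
[-18.57, 3.35, -0.19] [0.003, -0.001, -0.265]
--
```

>>> play_rows:
  motion:
    - [-2, 1, -0.5, 0, 0, -0.03, -1]
    - [-5.5, 2.7, -1, 0, 0, -0.08, -1]
    - [-9.5, 4.6, -1, 0, 0, -0.14, -1]
    - [-13.5, 6.5, -1, 0, 0, -0.2, -1]
    - [-17.04, 8.11, -1, 0, 0, -0.265, -1]

```text
clock: 30.05
position: [0.4617, -0.1897, 0.1925]
tool_rot: [3.142, 0.0, 1.388]
force: [0.2, 0.2, -3.1]
grip_width: 0.0567
finger_force: 86.6
```

>>> play_rows:
  motion:
    - [-4, 0.7, 0, 0, 0, -0.06, -1]
    - [-8, 1.4, 0, 0, 0, -0.12, -1]
    - [-12, 2.2, 0, 0, 0, -0.18, -1]
    - [-16, 2.9, 0, 0, 0, -0.24, -1]
    - [-18.57, 3.35, 0, 0, 0, -0.265, -1]

```text
clock: 30.55
position: [0.4599, -0.3792, 0.1921]
tool_rot: [-3.141, 0.0, 1.651]
force: [0.1, 0.1, -1.8]
grip_width: 0.0568
finger_force: 86.6
```

>>> play_rows:
  motion:
    - [0, 0, 0, 0, 0, 0, -1]
    - [0, 0, 0, 0, 0, 0, -1]
    - [0, 0, 0, 0, 0, 0, -1]
    - [0, 0, 0, 0, 0, 0, -1]
    - [0, 0, 0, 0, 0, 0, -1]

```text
clock: 31.05
position: [0.4614, -0.3755, 0.1925]
tool_rot: [3.141, 0.0, 1.652]
force: [-0.3, 0.0, -2.9]
grip_width: 0.0569
finger_force: 86.6
```

```bash
python3 - <<'E'
from h import *
plan([(.4627,-.376,.1205,94.6)])
print(observe()['finger_force'])
p,d=grab('scene','s3.png'); w=world('scene',d); z=observe()['position'][2]
print('mug',rect(w,box(w,.38,.53,-.46,-.28,z+.018,z+.030)),np.round(np.percentile(w[box(w,.43,.5,-.42,-.33,.1,z+.04)][:,2],[2,98]),3))
cv2.imwrite('pics/s3c.png',cv2.resize(p[60:220,200:400,::-1],None,fx=3,fy=3))
E
```

```text
at [ 0.4614 -0.3755  0.1925] [179.99   0.    94.64] w 0.0569 F [-0.3  0.  -2.9] t 31.1
[-0.06, 0.12, 7.2] [0.0, 0.0, 0.001]
--
86.60207913933846
mug (array([ 0.4639, -0.3729]), array([0.0732, 0.0581]), 37.44, 193) [0.132 0.228]
```

View pics/s3c.png

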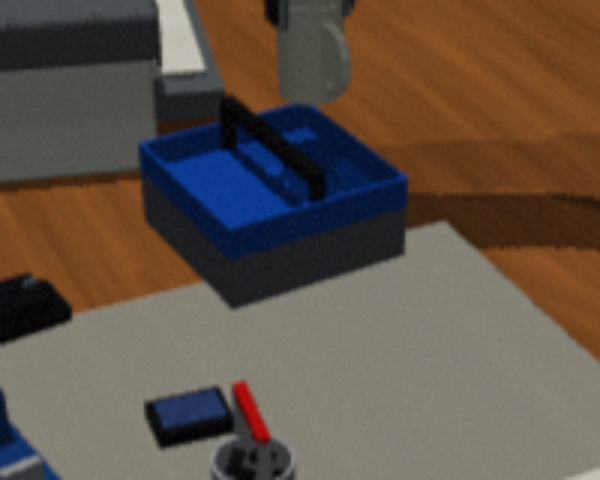

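The mug, at about (313,55) in the crop, is held upright over the near bay with its handle along +y. Lowering it now.

>>> play_rows:
  motion:
    - [0, 0.1, 1, 0, 0, 0, -1]
    - [0, 0.1, 3, 0, 0, 0, -1]
    - [0, 0.1, 5, 0, 0, 0, -1]
    - [0, 0.1, 6.3, 0, 0, 0, -1]
    - [0, 0.1, 6.6, 0, 0, 0, -1]

```text
clock: 31.6
position: [0.4615, -0.3755, 0.1245]
tool_rot: [-3.14, -0.002, 1.651]
force: [-0.1, 0.3, -2.7]
grip_width: 0.057
finger_force: 86.6
```

>>> play_rows:
  motion:
    - [0, 0, 0.2, 0, 0, 0, -1]
    - [0, 0, 0.4, 0, 0, 0, -1]
    - [0, 0, 0.6, 0, 0, 0, -1]
    - [0, 0, 0.6, 0, 0, 0, -1]
    - [0, 0, 0.6, 0, 0, 0, -1]

```text
clock: 32.1
position: [0.4622, -0.3762, 0.1206]
tool_rot: [3.141, 0.0, 1.651]
force: [0.2, -0.5, -3.2]
grip_width: 0.0571
finger_force: 86.6
```

>>> play_rows:
  motion:
    - [0, 0, 0.1, 0, 0, 0, -1]
    - [0, 0, 0.15, 0, 0, 0, -1]
    - [0, 0, 0.15, 0, 0, 0, -1]
    - [0, 0, 0.15, 0, 0, 0, -1]
    - [0, 0, 0.15, 0, 0, 0, -1]

```text
clock: 32.6
position: [0.4622, -0.3764, 0.1197]
tool_rot: [3.141, 0.001, 1.651]
force: [-4.4, 1.4, 10.8]
grip_width: 0.057
finger_force: 88.1
```

>>> play_rows:
  motion:
    - [0, 0, -0.05, 0, 0, 0, 0.7]
    - [0, 0, -0.05, 0, 0, 0, 0.7]
    - [0, 0, -0.05, 0, 0, 0, 0.7]
    - [0, 0, -1.5, 0, 0, 0, 0.7]
    - [0, 0, -4, 0, 0, 0, 0.7]

```text
clock: 33.1
position: [0.4616, -0.3755, 0.1588]
tool_rot: [-3.14, -0.002, 1.651]
force: [-0.0, -0.2, 0.4]
grip_width: 0.0726
finger_force: 0.0
```

>>> play_rows:
  motion:
    - [0, 0, -3, 0, 0, 0, 0]
    - [0, 0, -6, 0, 0, 0, 0]
    - [3, 1, -7, 0, 0, 0, 0]
    - [7, 3, -7, 0, 0, 0, 0]
    - [11, 5, -7, 0, 0, 0, 0]

```text
clock: 33.6
position: [0.5035, -0.2615, 0.2304]
tool_rot: [3.14, 0.001, 1.649]
force: [0.8, -0.2, -0.1]
grip_width: 0.0424
finger_force: 0.0
```

```bash
python3 - <<'E'
from h import *
fr={n:grab(n,n+'4.png') for n in('scene','top')}
for n in fr:
    w=world(n,fr[n][1]); print(n,'mug',rect(w,box(w,.38,.53,-.46,-.28,.138,.152)))
    print('pail',rect(w,box(w,.6,.75,-.1,.13,.085,.12)))
    h=cv2.cvtColor(fr[n][0],cv2.COLOR_RGB2HSV); bl=(h[...,0]>100)&(h[...,0]<130)&(h[...,1]>120)
    print(np.median(w[bl&box(w,.4,.63,-.46,-.25,.05,.065)][:,2]))
plan([(.686,-.0038,.20,82.8)])
E
```

```text
scene mug (array([ 0.4623, -0.3765]), array([0.0615, 0.0575]), 41.35, 156)
pail (array([ 0.6866, -0.0029]), array([0.0679, 0.0108]), 81.74, 144)
0.056578943683751604
top mug (array([0., 0.]), array([0., 0.]), 0.0, 0)
pail (array([ 0.6851, -0.0036]), array([0.0653, 0.01  ]), 81.4, 91)
0.05594398059144164
at [ 0.5057 -0.2565  0.2303] [ 1.7986e+02 -8.0000e-02  9.5010e+01] w 0.043 F [-0.8 -0.5  0.1] t 33.7
[11.8, 10.08, 1.56] [0.001, -0.001, 0.107]
[12.8, 8.77, 1.54] [0.001, -0.001, 0.107]
--
```

>>> play_rows:
  motion:
    - [2.4, 2, 0.3, 0, 0, 0.02, 0]
    - [4.8, 4, 0.6, 0, 0, 0.04, 0]
    - [7.2, 6, 0.9, 0, 0, 0.06, 0]
    - [9.6, 8, 1.2, 0, 0, 0.08, 0]
    - [11.8, 10.08, 1.56, 0, 0, 0.107, 0]

```text
clock: 34.2
position: [0.5949, -0.1356, 0.2142]
tool_rot: [3.141, 0.0, 1.543]
force: [1.0, -0.4, 1.2]
grip_width: 0.0429
finger_force: 0.0
```

>>> play_rows:
  motion:
    - [3, 2, 0.3, 0, 0, 0.025, 0]
    - [6, 4.1, 0.7, 0, 0, 0.05, 0]
    - [9, 6.2, 1.1, 0, 0, 0.075, 0]
    - [12, 8.2, 1.5, 0, 0, 0.107, 0]
    - [12.8, 8.77, 1.54, 0, 0, 0.107, 0]

```text
clock: 34.7
position: [0.6864, -0.0067, 0.198]
tool_rot: [-3.141, -0.002, 1.44]
force: [-0.9, -0.0, 0.3]
grip_width: 0.0425
finger_force: 0.0
```

>>> play_rows:
  motion:
    - [0, 0, 0, 0, 0, 0, 0]
    - [0, 0, 2, 0, 0, 0, 0]
    - [0, 0, 4, 0, 0, 0, 0]
    - [0, 0, 6, 0, 0, 0, 0]
    - [0, 0, 6, 0, 0, 0, 0]

```text
clock: 35.2
position: [0.6836, -0.0132, 0.1361]
tool_rot: [-3.138, 0.001, 1.436]
force: [-0.5, -0.1, 0.1]
grip_width: 0.0428
finger_force: 0.0
```

```bash
python3 - <<'E'
from h import *
plan([(.686,-.0038,.076,82.2)])
p,d=grab('scene'); w=world('scene',d); print('pail',rect(w,box(w,.6,.75,-.1,.13,.085,.105)))
E
```

```text
at [ 0.6836 -0.0132  0.1361] [-1.798e+02  8.000e-02  8.225e+01] w 0.0428 F [-0.5 -0.1  0.1] t 35.2
[0.98, 0.13, 6.01] [-0.003, 0.001, 0.001]
--
pail (array([ 0.6872, -0.0025]), array([0.0662, 0.0104]), 83.24, 145)
```

>>> play_rows:
  motion:
    - [0.5, 0.1, 0.5, 0, 0, 0, 0]
    - [0.95, 0.1, 2, 0, 0, 0, 0]
    - [0.95, 0.1, 4, 0, 0, 0, 0]
    - [0.95, 0.1, 6, 0, 0, 0, 0]
    - [0.95, 0.1, 6, 0, 0, 0, 0]
  squeeze: 80

```text
clock: 35.75
position: [0.6861, -0.0015, 0.075]
tool_rot: [-3.138, 0.001, 1.437]
force: [-0.8, 0.6, 0.0]
grip_width: 0.0424
finger_force: 0.0
```

>>> play_rows:
  motion:
    - [0, 0, 0, 0, 0, 0, -1]
    - [0, 0, 0, 0, 0, 0, -1]
    - [0, 0, 0, 0, 0, 0, -1]
    - [0, 0, 0, 0, 0, 0, -1]
    - [0, 0, 0, 0, 0, 0, -1]

```text
clock: 36.25
position: [0.688, -0.0017, 0.0791]
tool_rot: [3.14, -0.0, 1.437]
force: [-3.7, 0.7, 8.4]
grip_width: 0.0081
finger_force: 78.6
```

>>> play_rows:
  motion:
    - [0, 0, -1, 0, 0, 0, -1]
    - [0, 0, -3, 0, 0, 0, -1]
    - [0, 0, -6, 0, 0, 0, -1]
    - [0, 0, -9, 0, 0, 0, -1]
    - [0, 0, -12.5, 0, 0, 0, -1]

```text
clock: 36.75
position: [0.6873, -0.0019, 0.2044]
tool_rot: [-3.141, -0.0, 1.437]
force: [0.2, 0.8, -2.0]
grip_width: 0.008
finger_force: 78.4
```

```bash
python3 - <<'E'
from h import *
print(observe()['finger_force'])
plan([(.5585,-.3503,.205,94.6)])
p,d=grab('scene','s5.png'); w=world('scene',d); cv2.imwrite('pics/s5c.png',cv2.resize(p[40:290,180:430,::-1],None,fx=2,fy=2))
E
```

```text
78.40370893478394
at [ 0.6873 -0.0019  0.2044] [-179.98   -0.     82.33] w 0.008 F [ 0.2  0.8 -2. ] t 36.8
[-18.12, -4.05, -0.03] [-0.0, -0.0, -0.107]
[-17.59, -5.97, -0.03] [-0.0, -0.0, -0.107]
--
```

View pics/s5c.png

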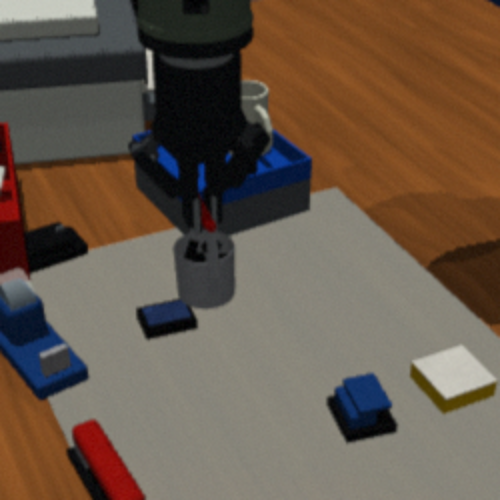

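The pail is held upright, at about (205,270) in the crop, and the mug stands in the caddy. Carrying the pail over.

>>> play_rows:
  motion:
    - [-2, -0.5, -0.2, 0, 0, -0.01, -1]
    - [-6, -1.3, -0.4, 0, 0, -0.03, -1]
    - [-10, -2.2, -0.5, 0, 0, -0.055, -1]
    - [-14, -3.1, -0.5, 0, 0, -0.08, -1]
    - [-18.12, -4.05, -0.5, 0, 0, -0.107, -1]

```text
clock: 37.3
position: [0.6227, -0.1774, 0.2087]
tool_rot: [3.141, 0.0, 1.545]
force: [0.7, 0.2, -2.1]
grip_width: 0.0086
finger_force: 78.4
```

>>> play_rows:
  motion:
    - [-4, -1.3, 0, 0, 0, -0.02, -1]
    - [-8, -2.7, 0, 0, 0, -0.05, -1]
    - [-12, -4.1, 0, 0, 0, -0.08, -1]
    - [-15.5, -5.3, 0, 0, 0, -0.1, -1]
    - [-17.59, -5.97, 0, 0, 0, -0.107, -1]

```text
clock: 37.8
position: [0.557, -0.3539, 0.2085]
tool_rot: [-3.142, 0.002, 1.648]
force: [-0.2, 0.2, -1.9]
grip_width: 0.008
finger_force: 78.4
```

>>> play_rows:
  motion:
    - [0, 0, 0, 0, 0, 0, -1]
    - [0, 0, 0, 0, 0, 0, -1]
    - [0, 0, 0, 0, 0, 0, -1]
    - [0, 0, 0, 0, 0, 0, -1]
    - [0, 0, 0, 0, 0, 0, -1]

```text
clock: 38.3
position: [0.5592, -0.3495, 0.2079]
tool_rot: [3.141, -0.0, 1.652]
force: [0.0, 0.6, -0.3]
grip_width: 0.0086
finger_force: 78.4
```

```bash
python3 - <<'E'
from h import *
print(observe()['finger_force'])
plan([(.5585,-.3503,.135,94.6)])
E
```

```text
78.406662940979
at [ 0.5592 -0.3495  0.2079] [179.99  -0.    94.65] w 0.0086 F [ 0.   0.6 -0.3] t 38.3
[-0.07, -0.08, 7.29] [0.0, -0.0, 0.001]
--
```

>>> play_rows:
  motion:
    - [0, 0, 1, 0, 0, 0, -1]
    - [0, 0, 3, 0, 0, 0, -1]
    - [0, 0, 5, 0, 0, 0, -1]
    - [0, 0, 6.5, 0, 0, 0, -1]
    - [0, 0, 6.8, 0, 0, 0, -1]

```text
clock: 38.8
position: [0.558, -0.3497, 0.1376]
tool_rot: [-3.139, -0.002, 1.651]
force: [-0.2, 0.6, -1.8]
grip_width: 0.008
finger_force: 78.4
```

>>> play_rows:
  motion:
    - [0, 0, 0.1, 0, 0, 0, -1]
    - [0, 0, 0.2, 0, 0, 0, -1]
    - [0, 0, 0.3, 0, 0, 0, -1]
    - [0, 0, 0.4, 0, 0, 0, -1]
    - [0, 0, 0.4, 0, 0, 0, -1]

```text
clock: 39.3
position: [0.5589, -0.3503, 0.136]
tool_rot: [3.141, 0.0, 1.651]
force: [0.0, -0.3, -1.3]
grip_width: 0.0079
finger_force: 78.4
```

```bash
python3 - <<'E'
from h import *
p,d=grab('scene','s6.png'); cv2.imwrite('pics/s6c.png',cv2.resize(p[60:200,200:400,::-1],None,fx=3,fy=3))
E
```

```text
(no output)
```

View pics/s6c.png

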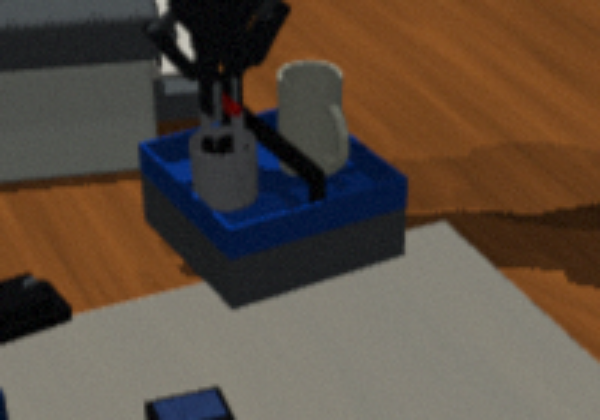

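The pail is upright in the far bay at about (225,175), and the mug stands in the near bay at (312,115). A little further down to contact, then release.

>>> play_rows:
  motion:
    - [0, 0, 0.08, 0, 0, 0, -1]
    - [0, 0, 0.15, 0, 0, 0, -1]
    - [0, 0, 0.15, 0, 0, 0, -1]
    - [0, 0, 0.15, 0, 0, 0, -1]
    - [0, 0, 0.15, 0, 0, 0, -1]

```text
clock: 39.85
position: [0.559, -0.3505, 0.1349]
tool_rot: [3.141, 0.001, 1.651]
force: [-1.7, 0.9, 6.8]
grip_width: 0.0083
finger_force: 79.5
```

>>> play_rows:
  motion:
    - [0, 0, 0, 0, 0, 0, -0.4]
    - [0, 0, 0, 0, 0, 0, -0.4]
    - [0, 0, 0, 0, 0, 0, -0.4]
    - [0, 0, -2, 0, 0, 0, -0.4]
    - [0, 0, -5, 0, 0, 0, -0.4]

```text
clock: 40.35
position: [0.558, -0.3498, 0.1833]
tool_rot: [-3.139, -0.002, 1.651]
force: [-0.6, -0.2, -0.1]
grip_width: 0.0256
finger_force: 0.0
```

>>> play_rows:
  motion:
    - [0, 0, -3, 0, 0, 0, -0.4]
    - [0, 0, -7, 0, 0, 0, -0.4]
    - [4, 0, -8, 0, 0, 0, -0.4]
    - [9, 0, -8, 0, 0, 0, -0.4]
    - [13, 0, -8, 0, 0, 0, -0.4]

```text
clock: 40.85
position: [0.5482, -0.2183, 0.2648]
tool_rot: [3.141, -0.0, 1.651]
force: [1.6, 0.0, -0.2]
grip_width: 0.0252
finger_force: 0.0
```

>>> play_rows:
  motion:
    - [4, -2, 0, 0, 0, 0, -0.4]
    - [8, -4, 0, 0, 0, 0, -0.4]
    - [11, -6, 0, 0, 0, 0, -0.4]
    - [11, -6, 0, 0, 0, 0, -0.4]
    - [11, -6, 0, 0, 0, 0, -0.4]

```text
clock: 41.35
position: [0.4799, -0.1157, 0.2647]
tool_rot: [3.141, 0.001, 1.652]
force: [1.3, -0.6, 0.2]
grip_width: 0.0252
finger_force: 0.0
```

```bash
python3 - <<'E'
from h import *
c=np.array([.5131,-.354])
fr={n:grab(n,n+'7.png') for n in('scene','top')}
for n in fr:
    w=world(n,fr[n][1]); h=cv2.cvtColor(fr[n][0],cv2.COLOR_RGB2HSV); bl=(h[...,0]>100)&(h[...,0]<130)&(h[...,1]>120)
    print(n,'mug',rect(w,box(w,.38,.51,-.46,-.28,.138,.152)),'bar',rect(w,box(w,.53,.62,-.46,-.28,.146,.162)))
    Q=w[bl&box(w,.4,.63,-.46,-.25,.074,.092)]; print('rim',np.percentile(Q[:,2],[10,50,90]),len(Q), 'floor',np.median(w[bl&box(w,.4,.63,-.46,-.25,.05,.065)][:,2]))
    faces(n,w,.06,.08,c,4.6)
s=fr['scene'][0]; cv2.imwrite('pics/s7c.png',cv2.resize(s[60:280,130:450,::-1],None,fx=2.4,fy=2.4))
E
```

```text
scene mug (array([ 0.4631, -0.377 ]), array([0.0604, 0.0575]), 62.27, 149) bar (array([ 0.559 , -0.3535]), array([0.0123, 0.0702]), 4.39, 85)
rim [0.07531865 0.07980176 0.08338482] 479 floor 0.0567810073015273
scene x+ off mm -0.33 slope deg -0.16 157
scene y+ off mm -0.55 slope deg 0.1 296
scene x- off mm -3.28 slope deg -0.13 91
scene y- off mm -2.54 slope deg -0.76 75
top mug (array([ 0.4605, -0.377 ]), array([0.0593, 0.0588]), 33.46, 139) bar (array([ 0.5575, -0.352 ]), array([0.0101, 0.065 ]), 4.46, 102)
rim [0.07509553 0.07992852 0.08344016] 153 floor 0.05597640786821763
top x+ off mm -4.29 slope deg -0.24 48
top x- off mm -3.33 slope deg -1.11 11
top y- off mm -4.37 slope deg 0.03 143
```

View pics/s7c.png

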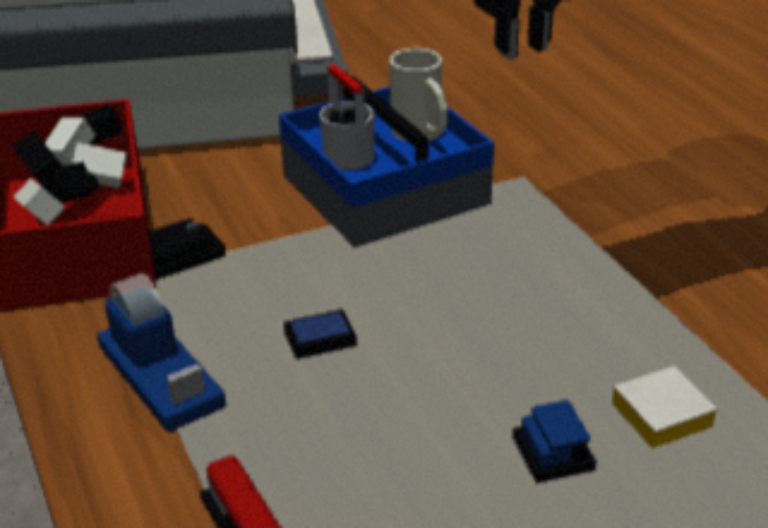

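View pics/top7.png

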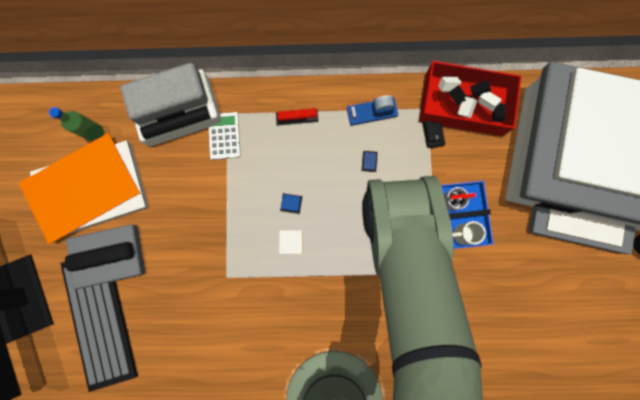

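The mug at (468,235) and the pail at (461,196) stand upright in the stacked caddy in the top view. The bystanders are where they were, and no red roll is in sight.

```bash
python3 -c "
from workcell import bot
print(bot.job_done())"
```

```text
the job is handed in; nothing more can be done
None
```

The job is handed in after about 41 s of robot time: the yellow, green and orange rolls are in the grey tray (no red roll was there), the caddy is stacked home on it, the mug and pail stand upright inside it, and nothing else on the desk was moved.

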